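# Pack the gap under a gearbox foot and shut the keeper cover

## Task

Pack the gap under the gearbox foot: push packing plates flat into the pocket one on top of another, each fully home against the back stop, until the gap is snug and no further plate will go in. Then slide the cover along its rails across the mouth until its spring tab clicks, and have every plate that was not needed lying in the black tray at the end. Leave the other things on the bench where they are.

Things in the scene. Friction and masses are not known exactly. Their poses are not given: they have to be found in the camera images.
- pocket (a point): Middle of the packing pocket's floor on the fixed grey stand, 45 mm above the bench: the middle of a plate that is fully home lies over it. z is up; y points level INTO the pocket, away from its mouth, which looks to the robot's right; x is the cover's closing direction. In this frame the flat back stop is at y = +40 mm; in front of y = 0 all but the tongue and cover lies below z = -7 mm.
- guides (a point): On the pocket floor (axes as the pocket's), 14 mm inward of its middle, where the two side guide walls begin: 44 mm apart, 28 mm long, 40 mm high, with lips flaring outward for 12 mm in front of them.
- tongue (a point): Front end of the pocket floor (axes as the pocket's), 40 mm in front of its middle. From y = 0 of the pocket out to here the floor is a tongue only 26 mm wide, so a plate's front half overhangs it 7 mm each side and can be held there by its long edges. The cover's outer rail, 36 mm in front of this point, is 38 mm high above the bench.
- foot (a point): Front edge of the foot's flat underside, straight above the pocket's middle (axes as the pocket's). The foot, a fixed lug 36 mm wide and 18 mm thick on the aluminium gearbox, covers the pocket from y = 0 inward; a lead-in lip slopes up in front of it (11 mm long, rises 7). The casing begins 75 mm behind and is 110 mm higher. Gap from floor to here: 19 to 39 mm, different each time (2 to 4 plates).
- cover (a joint): Slide cover on rails across the pocket mouth, m: 0 = open, parked to the -x side; grows as it slides to the pocket's +x; 0.110 = home, end stop 0.111. Starts at 0 to 0.02. Its face is 47 mm in front of the pocket's middle. Friction about 2 N, stays where left. A spring tab on its outer foot rides over a ledge near the end (about 10 N, between 0.096 and 0.106) and snaps behind it.
- cover_grip (a point): On the cover's black upright knob, 18 mm (along the slide) by 16 mm by 36 mm tall; this point is 14 mm below the knob's top and 114 mm above the bench. The cover plate below it is 60 mm wide and 6 mm thick, its top edge 21 mm below this point.
- tab (a joint): Bend of the cover's spring tab, rad: 0 relaxed, about 0.06 while riding over the ledge, back to about 0 once it has clicked.
- tray_in (a point): Middle of the inner floor (4 mm above the bench) of the black open tray, 200 mm (its x) by 130 mm (its y) outside, walls 4 mm thick and 22 mm high. It does not move.
- plate0: Plain steel packing plate (spacer) 40 mm (its x) by 80 mm (its y) by 8 mm (its z), with two dark bolt holes along the middle, about 0.1 kg, loose; at the start lying flat on the bench. All the plates are alike. Origin at its centre. Four to six plates are present; a missing one reads None.
- plate1: Plain steel packing plate (spacer) 40 mm (its x) by 80 mm (its y) by 8 mm (its z), with two dark bolt holes along the middle, about 0.1 kg, loose; at the start lying flat on the bench. All the plates are alike. Origin at its centre. Four to six plates are present; a missing one reads None.
- plate2: Plain steel packing plate (spacer) 40 mm (its x) by 80 mm (its y) by 8 mm (its z), with two dark bolt holes along the middle, about 0.1 kg, loose; at the start lying flat on the bench. All the plates are alike. Origin at its centre. Four to six plates are present; a missing one reads None.
- plate3: Plain steel packing plate (spacer) 40 mm (its x) by 80 mm (its y) by 8 mm (its z), with two dark bolt holes along the middle, about 0.1 kg, loose; at the start lying flat on the bench. All the plates are alike. Origin at its centre. Four to six plates are present; a missing one reads None.
- plate4: Plain steel packing plate (spacer) 40 mm (its x) by 80 mm (its y) by 8 mm (its z), with two dark bolt holes along the middle, about 0.1 kg, loose; at the start lying flat on the bench. All the plates are alike. Origin at its centre. Four to six plates are present; a missing one reads None.
- plate5: Plain steel packing plate (spacer) 40 mm (its x) by 80 mm (its y) by 8 mm (its z), with two dark bolt holes along the middle, about 0.1 kg, loose; at the start lying flat on the bench. All the plates are alike. Origin at its centre. Four to six plates are present; a missing one reads None.
- oil: White oil bottle, 68 mm across, 190 mm tall; a bystander, not part of the job. Leave it where it is.
- spray: Aluminium spray can, 54 mm across, 170 mm tall; a bystander, not part of the job. Leave it where it is.
- wrench: Wrench lying flat, 180 mm; a bystander, not part of the job. Leave it where it is.
- nut: Big steel hub nut, 36 mm across, 20 mm tall; a bystander, not part of the job. Leave it where it is.
- bearing: Steel bearing ring, 52 mm across, 16 mm tall; a bystander, not part of the job. Leave it where it is.
- mug: White mug, 76 mm across, 85 mm tall; a bystander, not part of the job. Leave it where it is.
- socket: Steel socket, 26 mm across, 35 mm tall; a bystander, not part of the job. Leave it where it is.
There are look-alikes about, which are no part of the job. Leave any brown, green or pink look-alike of the plate3 alone.

How it is judged:
By the outcome, as a careful person would: the job done as asked, in the order asked, and still so for the second after the job is handed in, with the robot touching nothing.
Of plate0, plate1, plate2, plate3, plate4, plate5 only 4 to 6 are there at a start; the rules pass over those that are not, and their reading is None.
At some moment in a run one of plate0, plate1, plate2, plate3, plate4, plate5 may be knocked a few centimetres aside while the robot is not near it.
Once in a run the grip may slacken for a moment while it holds something.
It also fails if it takes over 210 s, if anything falls off the work surface, if the arm or the gripper's body presses on something with over 40 N, if the wrist force passes 120 N, or if a joint passes its speed limit or range.

## Robot

A 6-joint arm with a two-finger parallel gripper is mounted at the origin on the work surface. World frame = base frame: x ahead of the robot, y to its left, z up, the work surface at z = 0. Lengths are in m, angles in rad, forces in N, time in s.
With the tool pointing down it reaches from about 0.425 to 0.925 m from the base axis. Payload 12.5 kg.
Tool frame: the origin (TCP) lies at the very end of the fingers, on their centre line; the grasp point (between the pads) lies 19 mm behind it; z points along the fingers, y is the direction in which the jaws open and shut (so a half turn about z gives the same grasp; the last joint's range is limited). The gripper opens to 85 mm and grips with 20 to 120 N. Pads are 22 mm wide; open, the fingers measure 114 mm over their backs; the gripper's body (76 mm by 85 mm) begins 54 mm behind the grasp point. The pads swing forward as they close: fully open they stand 13 mm farther back than shut.
Start: joints at [1.214, 0.491, 1.559, -0, 1.092, -0.106], TCP at [0.155, 0.605, 0.231] pointing down, gripper open.
Joint ranges: [-3.1, 3.1], [-0.84, 2.19], [0.05, 2.79], [-1.13, 4.28], [0.06, 2.93], [-2.69, 2.69]. Speed limits (rad/s): [2.22, 2.22, 2.79, 3.14, 3.14, 3.14].

## Interface

Orientations are given as a 3x3 rotation matrix whose columns are the frame's x, y, z axes.
In Python, from cell import ctrl, gripper_to, solver, get_state, imaging gives the robot as it stands. Calls block until the motion is done:
- ctrl.move_ptp(position, orientation): joint-space move of the TCP to a pose.
- ctrl.move_l(position, frame=None, vel=0.15, stop_force=None): straight line of the TCP; frame=None keeps the orientation; vel is the mean speed in m/s. With stop_force (N) it stops when the force on the tool has changed by that much, and returns True; else False.
- ctrl.set_joints(angles): joint-space move.
- gripper_to(opening, grasp_force=None): finger opening in m; grasp_force is the grip in N (None keeps the last); returns when the fingers have stopped.
- ctrl.hold(seconds).
- solver.solve_ik(position, orientation): joint angles nearest the present ones, or None.
- get_state(): the state.
- imaging.read_camera(name): name is "scene" or "top" or "wrist"; returns a dict with "pixels" (480x640x3 uint8, red, green, blue), "range_z" (480x640 float32, m along the optical axis (not along the pixel's ray), 0 where there is no reading), "intrinsics" (3x3 intrinsics, pixels), "camera_from_world" (4x4, takes a point from world to camera coordinates). Camera axes: x right, y up, looking along -z (the intrinsics and any distortion apply to the point x, -y, -z); pixel columns grow to the right and rows downward; lengths in m; the calibration is good to about 2 mm. A picture is of the moment at which its call begins.
A pose or a line that the arm cannot do raises ctrl.PlanningError and nothing moves.
- ctrl.hand_in(): hands the job in, once; it reports no verdict.
Trained networks look in a picture, given as the dict that the camera call returned (one of the last four; its "shot" number tells which), for a name from the list of things; names that differ only in an ending like _2 or _b are one class to them, and where a whole thing is asked for, a point or a joint stands for the part that bears it (a point fixed in the world has none). Each returns a list of dicts, best first, with "conf" (0 to 1); they miss things now and then, are a little off and sometimes report something else, mostly with a low value. They report only what shows in the picture. A call takes as long as a camera call. They do not tell look-alikes from the thing itself.
- imaging.silhouettes(query, picture): "region" (480x640 bool, what is visible of it) and "box" ([left, top, right, bottom] as shares, 0 to 1, of the picture: columns of its width, rows of its height, round what is visible of it).
- imaging.mark_of(query, picture): "location" ([column, row] as shares, 0 to 1, of the picture: columns of its width, rows of its height: a listed point, or the origin of a listed thing).
The state is a dict: "t": time; "q": joint angles; "qvel": joint speeds; "joint_efforts": joint torques, N m; "tool_pos": TCP position; "tcp_rot": TCP orientation; "contact_force": force on the tool from outside, world axes, zero at the start; "torque": the same for the moment, N m; "width": finger opening in m.
Only numpy, scipy, OpenCV 4.12 (cv2) and the standard library are available. Lean on these libraries where they do the work, as an engineer would, in place of code of your own. Each camera call takes 0.05 s, during which the arm holds its last target.

## Working session

There is one attempt and no reset: what is moved stays moved. The work goes in short steps, each a Python script; the robot and the scene stay as the last script left them, time stands still between calls to the robot, and variables do not carry over. Pictures are saved under pics/ and viewed, and the job is handed in when it is done.

```bash
ls; mkdir -p pics; python3 - <<'E'
from cell import ctrl, gripper_to, solver, get_state, imaging
import cv2, numpy as np
for n in ["scene","top","wrist"]:
    p=imaging.read_camera(n)
    cv2.imwrite(f"pics/a_{n}.png",p["pixels"][:,:,::-1])
    print(n,p["intrinsics"].tolist(),np.round(p["camera_from_world"],4).tolist(),p["shot"], [k for k in p])
s=get_state();print(s)
E
```

```text
pics
scene [[486.876795219706, 0.0, 322.36688304038285], [0.0, 486.876795219706, 240.88978962040292], [0.0, 0.0, 1.0]] [[0.7007, 0.7133, -0.0128, -0.3993], [-0.3749, 0.3835, 0.844, 0.0964], [0.607, -0.5866, 0.5362, -1.4353], [0.0, 0.0, 0.0, 1.0]] 1 ['pixels', 'range_z', 'intrinsics', 'camera_from_world', 'shot']
top [[433.1231157209284, 0.0, 316.47487952518196], [0.0, 433.1231157209284, 241.2672479414289], [0.0, 0.0, 1.0]] [[-0.028, -0.9996, -0.0025, 0.0503], [0.9782, -0.028, 0.2059, -0.5819], [-0.2059, 0.0033, 0.9786, -1.2247], [0.0, 0.0, 0.0, 1.0]] 2 ['pixels', 'range_z', 'intrinsics', 'camera_from_world', 'shot']
wrist [[349.637020401592, 0.0, 316.1904243109411], [0.0, 349.637020401592, 241.4920000729778], [0.0, 0.0, 1.0]] [[0.2484, 0.9686, -0.002, -0.6239], [-0.9312, 0.2382, -0.276, 0.0366], [-0.2669, 0.0705, 0.9611, -0.3789], [0.0, 0.0, 0.0, 1.0]] 3 ['pixels', 'range_z', 'intrinsics', 'camera_from_world', 'shot']
{'t': 0.15, 'q': array([ 1.21440688e+00,  4.91438663e-01,  1.55927992e+00, -9.90177530e-07,
        1.09166878e+00, -1.05609994e-01]), 'qvel': array([ 9.25604343e-05, -2.88209316e-03, -2.10694868e-03, -9.81605527e-04,
        4.21092420e-04,  6.06865496e-04]), 'joint_efforts': array([ 1.47740178e-03, -6.18710446e+01, -2.61691779e+01, -1.02723511e-04,
        3.22429660e-03,  6.01014244e-05]), 'tool_pos': array([0.15503448, 0.60532139, 0.23086123]), 'tcp_rot': array([[-9.68719390e-01,  2.48158551e-01, -2.76444453e-04],
       [ 2.48158691e-01,  9.68719107e-01, -7.45077180e-04],
       [ 8.28997503e-05, -7.90372805e-04, -9.99999684e-01]]), 'contact_force': array([0.74050381, 0.11386709, 0.42101063]), 'torque': array([ 0.00937153, -0.02294471, -0.01536319]), 'width': 0.08528796444725209}
```

View pics/a_scene.png

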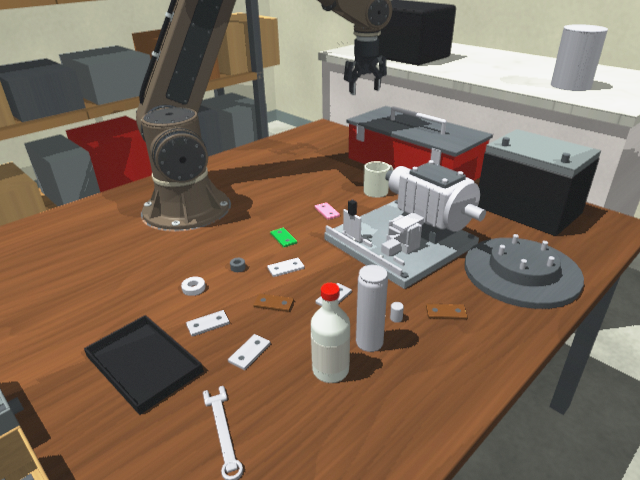

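View pics/a_top.png

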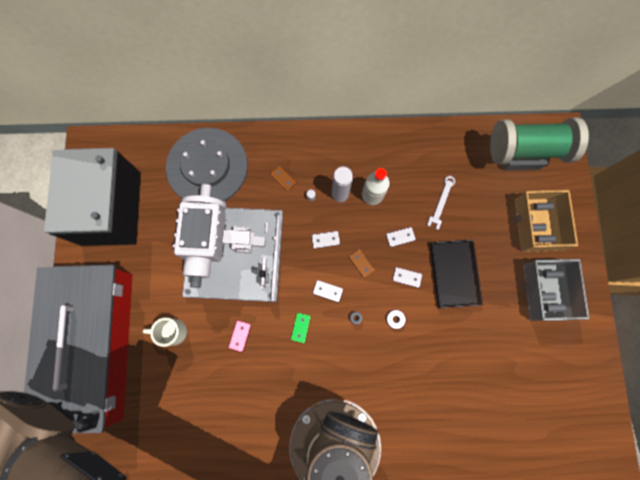

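View pics/a_wrist.png

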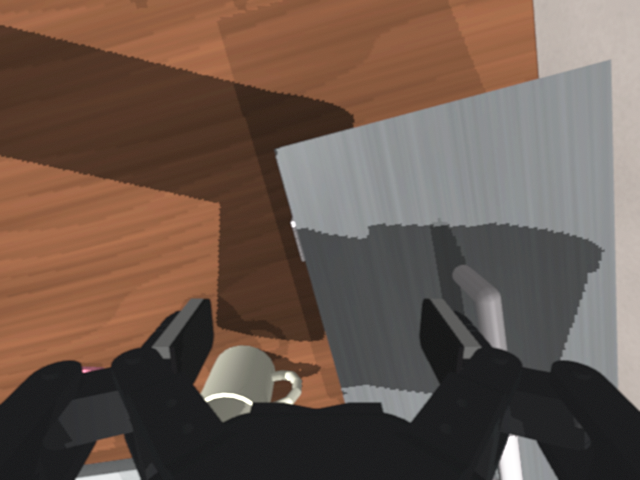

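```bash
cat > h.py <<'E'
from cell import ctrl, gripper_to, solver, get_state, imaging
import cv2, numpy as np
def deproj(p,u,v,d=None,z=None):
    K=p["intrinsics"];T=p["camera_from_world"];R=T[:3,:3];t=T[:3,3]
    ray=np.array([(u-K[0,2])/K[0,0],-(v-K[1,2])/K[1,1],-1.0])
    c=-R.T@t; w=R.T@ray
    if z is not None: s=(z-c[2])/w[2]
    else: s=d
    return c+s*w
def cloud(p):
    K=p["intrinsics"];T=p["camera_from_world"];R=T[:3,:3];t=T[:3,3]
    v,u=np.mgrid[0:480,0:640]; d=p["range_z"]
    ray=np.stack([(u-K[0,2])/K[0,0],-(v-K[1,2])/K[1,1],-np.ones_like(u,float)],-1)*d[...,None]
    return (ray-t)@R
def proj(p,X):
    K=p["intrinsics"];T=p["camera_from_world"]; c=T[:3,:3]@np.asarray(X)+T[:3,3]
    return np.array([K[0,0]*c[0]/-c[2]+K[0,2],K[1,1]*-c[1]/-c[2]+K[1,2]])
def save(p,name,box=None,sc=1):
    im=p["pixels"][:,:,::-1]
    if box: im=im[box[1]:box[3],box[0]:box[2]]
    cv2.imwrite(f"pics/{name}.png",cv2.resize(im,None,fx=sc,fy=sc,interpolation=cv2.INTER_CUBIC))
E
python3 - <<'E'
from h import *
for cam in ["top","scene"]:
    p=imaging.read_camera(cam); C=cloud(p)
    save(p,"b_"+cam,(170,180,330,310) if cam=="top" else (310,150,490,290),4.4)
    for n in ["pocket","guides","tongue","foot","cover_grip","tray_in"]:
        for m in imaging.mark_of(n,p)[:2]:
            u,v=m["location"][0]*640,m["location"][1]*480
            d=C[int(v),int(u)]
            print(cam,n,round(m["conf"],2),round(u,1),round(v,1),d.round(4))
    for r in imaging.silhouettes("plate0",p):
        m=r["region"].astype(np.uint8); pts=C[r["region"]]
        col=p["pixels"][r["region"]].mean(0).round()
        print(cam,"plate",round(r["conf"],2),np.median(pts,0).round(4),m.sum(),col, (np.array(r["box"])*[640,480,640,480]).round())
print(get_state()["t"])
E
```

```text
top pocket 0.84 251.1 240.0 [0.5885 0.2253 0.079 ]
top pocket 0.23 309.6 197.6 [0.729  0.0529 0.0353]
top guides 0.61 244.6 239.5 [0.5896 0.2439 0.0903]
top tongue 0.63 260.6 241.0 [0.5923 0.2036 0.0438]
top tongue 0.6 243.9 241.1 [0.5839 0.247  0.0894]
top foot 0.7 243.8 239.4 [0.5903 0.2473 0.0876]
top cover_grip 0.53 265.8 270.6 [0.4992 0.185  0.0761]
top tray_in 0.87 457.0 272.5 [ 0.4867 -0.3921  0.0054]
top tray_in 0.72 171.6 330.8 [0.3377 0.4732 0.0059]
top plate 0.91 [0.5975 0.0074 0.0077] 391 [218. 209. 211.] [312. 232. 340. 245.]
top plate 0.89 [0.3331 0.089  0.0082] 393 [ 75. 220. 104.] [291. 314. 313. 346.]
top plate 0.83 [0.8035 0.1351 0.0082] 307 [148.  89.  47.] [271. 167. 296. 188.]
top plate 0.8 [ 0.5217 -0.101   0.0083] 350 [162. 102.  60.] [348. 249. 376. 276.]
top plate 0.79 [ 0.4748 -0.2384  0.0085] 303 [239. 235. 239.] [396. 269. 421. 286.]
top plate 0.63 [0.3142 0.2704 0.0085] 363 [252. 195. 230.] [230. 323. 250. 353.]
top plate 0.63 [0.5916 0.3457 0.1729] 4087 [188. 184. 188.] [170. 184. 253. 286.]
top plate 0.61 [0.4404 0.0059 0.0082] 365 [246. 243. 245.] [315
[... 272 characters left out ...]
456  0.0097]
scene cover_grip 0.93 349.5 205.8 [0.4797 0.1817 0.12  ]
scene tray_in 0.97 144.1 364.3 [ 0.4885 -0.3867  0.0063]
scene tray_in 0.22 224.4 430.5 [ 0.714  -0.3638  0.0071]
scene plate 0.93 [ 0.6046 -0.2302  0.0091] 751 [204. 204. 207.] [228. 333. 270. 370.]
scene plate 0.81 [0.8033 0.1338 0.0095] 600 [138.  91.  53.] [428. 303. 468. 317.]
scene plate 0.79 [4.437e-01 3.000e-04 9.600e-03] 399 [220. 220. 222.] [270. 259. 305. 277.]
scene plate 0.61 [ 0.4784 -0.2406  0.0093] 603 [205. 205. 209.] [186. 313. 234. 334.]
scene plate 0.57 [0.6032 0.031  0.0097] 85 [218. 219. 223.] [317. 286. 348. 301.]
scene plate 0.55 [0.3381 0.0852 0.0098] 306 [ 52. 198.  90.] [271. 227. 295. 249.]
0.95
```

View pics/b_top.png

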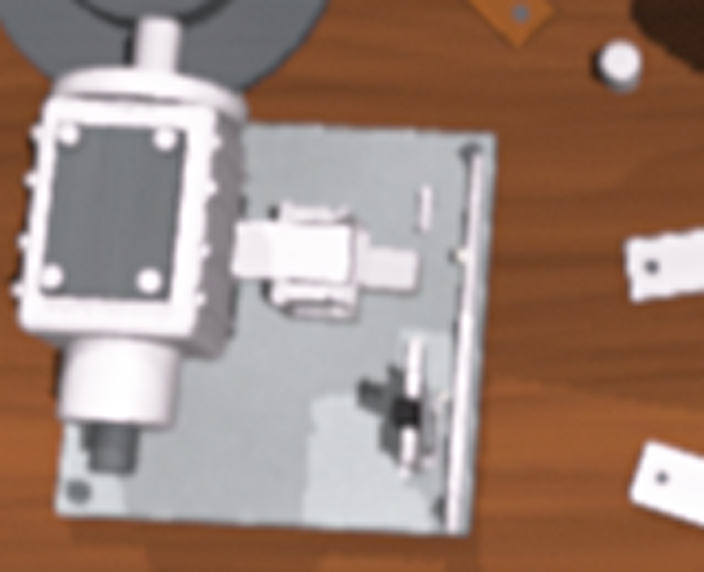

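View pics/b_scene.png

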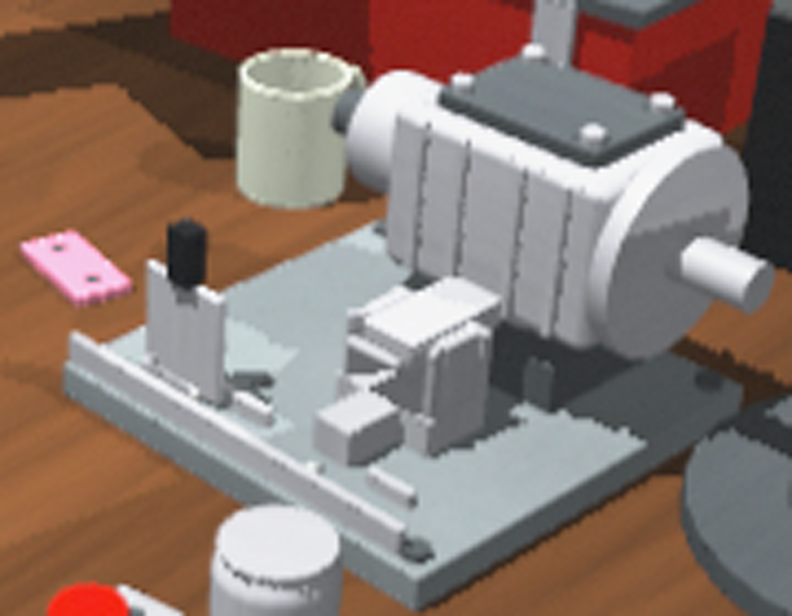

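```bash
python3 - <<'E'
from h import *
p=imaging.read_camera("top"); C=cloud(p)
s=get_state()
for n in ["wrist"]:
    w=imaging.read_camera(n); T=w["camera_from_world"]; c=-T[:3,:3].T@T[:3,3]
    R=s["tcp_rot"]; print("cam in tool",(R.T@(c-s["tool_pos"])).round(4)); print((R.T@T[:3,:3].T).round(3))
# bias on bench
m=(C[...,0]>.42)&(C[...,0]<.47)&(C[...,1]>-.2)&(C[...,1]<-.1); print("bench z",np.median(C[m][:,2]))
X=C.reshape(-1,3)
def sel(x0,x1,y0,y1,z0,z1):
    return X[(X[:,0]>x0)&(X[:,0]<x1)&(X[:,1]>y0)&(X[:,1]<y1)&(X[:,2]>z0)&(X[:,2]<z1)]
f=sel(.56,.63,.2,.30,.055,.14); 
h,e=np.histogram(f[:,2],bins=np.arange(.055,.14,.003)); print([(round(a,3),b) for a,b in zip(e,h) if b])
top=f[f[:,2]>.085]; print("foot top",np.median(top[:,2]),top.min(0),top.max(0))
r=sel(.40,.75,.12,.165,.030,.046); print("rail",len(r),r.min(0),r.max(0))
print(cv2.minAreaRect(r[:,:2].astype(np.float32)), np.polyfit(r[:,0],r[:,1],1))
t=sel(.57,.62,.175,.225,.04,.052); print("tongue",len(t),np.median(t,0),cv2.minAreaRect(t[:,:2].astype(np.float32)))
k=sel(.44,.53,.16,.21,.11,.14); print("knob",len(k),k.mean(0))
b=sel(.38,.75,.12,.38,.012,.03); h,e=np.histogram(b[:,2],bins=np.arange(.012,.03,.002));print(h)
print(cv2.minAreaRect(top[:,:2].astype(np.float32)))
E
```

```text
cam in tool [ 0.0693 -0.0003 -0.1422]
[[-0.     0.961  0.276]
 [ 1.    -0.     0.001]
 [ 0.001  0.276 -0.961]]
bench z 0.0006242061878518639
[(np.float64(0.055), np.int64(3)), (np.float64(0.058), np.int64(7)), (np.float64(0.061), np.int64(4)), (np.float64(0.064), np.int64(5)), (np.float64(0.067), np.int64(10)), (np.float64(0.07), np.int64(9)), (np.float64(0.073), np.int64(17)), (np.float64(0.076), np.int64(29)), (np.float64(0.079), np.int64(42)), (np.float64(0.082), np.int64(77)), (np.float64(0.085), np.int64(144)), (np.float64(0.088), np.int64(119)), (np.float64(0.091), np.int64(36)), (np.float64(0.094), np.int64(4))]
foot top 0.08810416870095023 [0.56278917 0.22141355 0.0850774 ] [0.62746043 0.2999738  0.09593169]
rail 165 [0.43932654 0.14590394 0.0304171 ] [0.68409115 0.16464044 0.04551367]
((0.5617946982383728, 0.16077543795108795), (0.014045614749193192, 0.24464718997478485), 85.36519622802734) [-0.06838917  0.19542443]
tongue 104 [0.59191415 0.20658885 0.04571838] ((0.5919636487960815, 0.2080000936985016), (0.026146063581109047, 0.0337899886071682), 0.039038099348545074)
knob 41 [0.48360526 0.18854568 0.12792679]
[  11   51  186  585 1104 1361  891  355]
((0.5957576036453247, 0.26109838485717773), (0.08012542873620987, 0.060510050505399704), 84.3541488647461)
```

```bash
cat >> h.py <<'E'
def down(yaw=0.0):
    # tool x = -pocket y (camera on -y side), yaw = pocket yaw
    c,s=np.cos(yaw),np.sin(yaw)
    Rz=np.array([[c,-s,0],[s,c,0],[0,0,1]])
    return Rz@np.array([[0,-1,0],[-1,0,0],[0,0,-1.0]])
E
python3 - <<'E'
from h import *
pos=[.58,.165,.22]
print(solver.solve_ik(pos,down(-.068)))
ctrl.move_ptp(pos,down(-.068))
s=get_state(); print(s["t"],s["q"].round(3))
p=imaging.read_camera("wrist"); save(p,"c_w1",sc=1.25)
np.savez("w1.npz",**{k:p[k] for k in ["pixels","range_z","intrinsics","camera_from_world"]})
for n in ["pocket","guides","tongue","foot","cover_grip"]:
    for m in imaging.mark_of(n,p)[:1]:
        print(n,round(m["conf"],2),(m["location"][0]*640).__round__(1),(m["location"][1]*480).__round__(1))
t=imaging.read_camera("top"); save(t,"c_top",sc=1.25)
# tilt
a=np.radians(40)
z=np.array([0,np.sin(a),-np.cos(a)]); x=np.array([0,-np.cos(a),-np.sin(a)]); R=np.stack([x,np.cross(z,x),z],1)
for pos in ([.585,.10,.17],[.585,.08,.17],[.585,.06,.2]):
    print(pos,solver.solve_ik(pos,R))
E
```

```text
NoneTraceback (most recent call last):
  File "<stdin>", line 4, in <module>
cell.PlanningError: the arm cannot take that pose within its joint ranges
```

```bash
python3 - <<'E'
from h import *
for yaw in (-.10,-.15,-.2,-.3):
  print(yaw,[solver.solve_ik(p,down(yaw)) is not None for p in ([.58,.165,.22],[.58,.12,.2])])
def tilt(a,yaw):
    c,s=np.cos(yaw),np.sin(yaw); Rz=np.array([[c,-s,0],[s,c,0],[0,0,1]])
    z=np.array([0,np.sin(a),-np.cos(a)]); x=np.array([0,-np.cos(a),-np.sin(a)]); return Rz@np.stack([x,np.cross(z,x),z],1)
for a in (20,40,60):
  for yaw in (0,-.1,-.2,-.4,.2,.5):
    print(a,yaw,[solver.solve_ik(p,tilt(np.radians(a),yaw)) is not None for p in ([.585,.10,.17],[.585,.06,.17],[.585,.05,.2])])
# flipped camera on top (x up)
    R=tilt(np.radians(a),yaw)@np.diag([-1,-1,1.]); print("   flip",[solver.solve_ik(p,R) is not None for p in ([.585,.10,.17],[.585,.06,.17],[.585,.05,.2],[.57,.03,.12])])
E
```

```text
-0.1 [False, False]
-0.15 [False, False]
-0.2 [False, False]
-0.3 [True, False]
20 0 [False, False, False]
   flip [True, True, True, True]
20 -0.1 [False, False, False]
   flip [True, True, True, True]
20 -0.2 [False, False, False]
   flip [True, True, True, True]
20 -0.4 [False, False, False]
   flip [True, True, True, True]
20 0.2 [True, True, True]
   flip [True, True, True, True]
20 0.5 [True, True, True]
   flip [True, True, True, True]
40 0 [True, True, True]
   flip [True, True, True, True]
40 -0.1 [True, True, True]
   flip [True, True, True, True]
40 -0.2 [True, True, True]
   flip [True, True, True, True]
40 -0.4 [True, True, True]
   flip [True, True, True, True]
40 0.2 [True, True, True]
   flip [True, True, True, True]
40 0.5 [True, True, True]
   flip [True, True, True, True]
60 0 [True, True, True]
   flip [True, True, True, True]
60 -0.1 [True, True, True]
   flip [True, True, True, True]
60 -0.2 [True, True, True]
   flip [True, True, True, True]
60 -0.4 [True, True, True]
   flip [True, True, True, True]
60 0.2 [True, True, True]
   flip [True, True, True, True]
60 0.5 [True, True, True]
   flip [True, True, True, True]
```

```bash
cat >> h.py <<'E'
def tilt(a,yaw):
    c,s=np.cos(yaw),np.sin(yaw); Rz=np.array([[c,-s,0],[s,c,0],[0,0,1]])
    z=np.array([0,np.sin(a),-np.cos(a)]); x=np.array([0,-np.cos(a),-np.sin(a)]); return Rz@np.stack([x,np.cross(z,x),z],1)
def downf(yaw=0.0): return down(yaw)@np.diag([-1,-1,1.])
def dump(p,name): np.savez(name,**{k:p[k] for k in ["pixels","range_z","intrinsics","camera_from_world"]})
E
python3 - <<'E'
from h import *
s=get_state()
ctrl.move_l(s["tool_pos"]+[0,0,.12],vel=.3)
ctrl.move_ptp([.585,.12,.30],downf(-.068))
t=imaging.read_camera("top"); save(t,"c_top",sc=1.25)
ctrl.move_l([.59,.19,.24],vel=.25)
p=imaging.read_camera("wrist"); save(p,"c_w1",sc=1.25); dump(p,"w1.npz")
for n in ["pocket","guides","tongue","foot","cover_grip"]:
    for m in imaging.mark_of(n,p)[:1]:
        print(n,round(m["conf"],2),(m["location"][0]*640).__round__(1),(m["location"][1]*480).__round__(1))
ctrl.move_l([.585,.06,.26],vel=.3)
ctrl.move_ptp([.585,.06,.17],tilt(np.radians(45),-.068))
p=imaging.read_camera("wrist"); save(p,"c_w2",sc=1.25); dump(p,"w2.npz")
for n in ["pocket","guides","tongue","foot","cover_grip"]:
    for m in imaging.mark_of(n,p)[:1]:
        print(n,round(m["conf"],2),(m["location"][0]*640).__round__(1),(m["location"][1]*480).__round__(1))
s=get_state(); print(s["t"],s["q"].round(3))
E
```

```text
tongue 0.63 315.7 212.9
foot 0.98 319.0 173.3
cover_grip 0.58 185.5 242.4
pocket 0.58 319.4 244.8
guides 0.72 317.0 250.9
tongue 0.78 320.3 226.5
foot 0.74 317.3 264.0
cover_grip 0.76 452.0 289.8
7.6667 [-0.319  0.602  1.788  0.842  1.163  2.375]
```

View pics/c_w1.png

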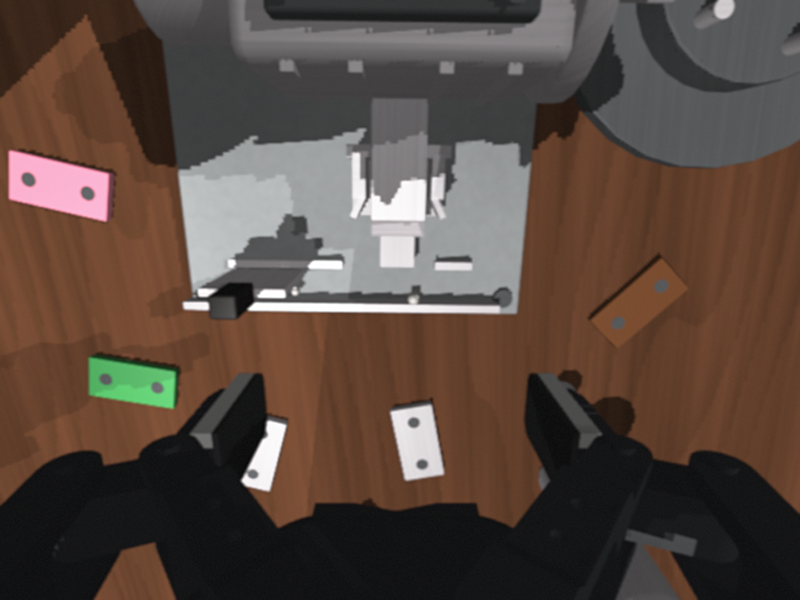

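View pics/c_w2.png

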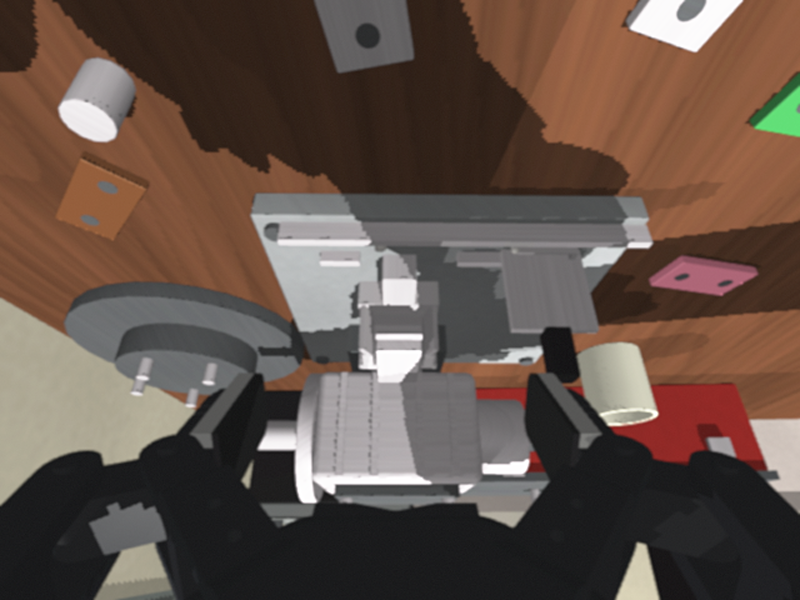

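View pics/c_top.png

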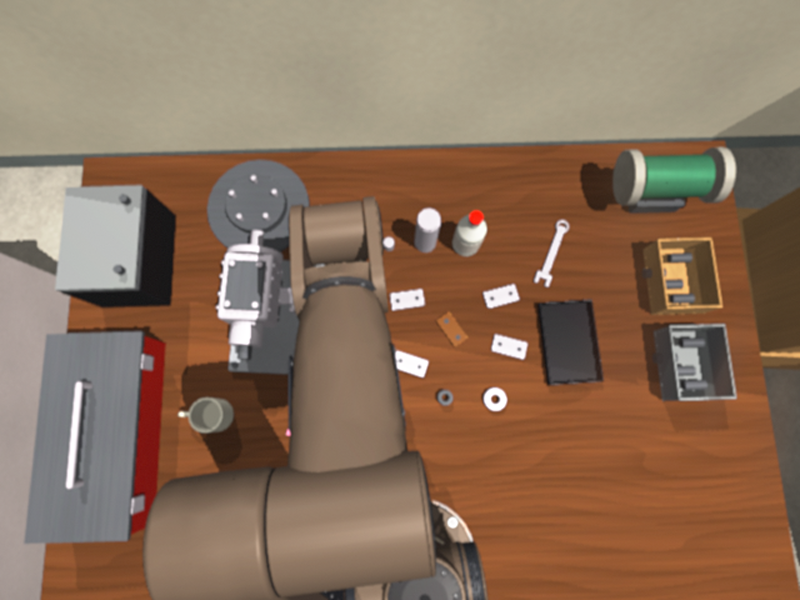

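```bash
python3 - <<'E'
from h import *
for f in ("w1.npz","w2.npz"):
    p=dict(np.load(f)); C=cloud(p); X=C.reshape(-1,3)
    def sel(x0,x1,y0,y1,z0,z1):
        return X[(X[:,0]>x0)&(X[:,0]<x1)&(X[:,1]>y0)&(X[:,1]<y1)&(X[:,2]>z0)&(X[:,2]<z1)]
    print(f)
    r=sel(.40,.72,.12,.18,.034,.042); A=np.polyfit(r[:,0],r[:,1],1); res=r[:,1]-np.polyval(A,r[:,0]); r=r[abs(res)<.006]; A=np.polyfit(r[:,0],r[:,1],1)
    print("rail",len(r),A,"y@.59",np.polyval(A,.59),np.median(r[:,2]), r.min(0),r.max(0), cv2.minAreaRect(r[:,:2].astype(np.float32)))
    t=sel(.56,.63,.165,.235,.042,.049); print("tongue",len(t),np.median(t,0),cv2.minAreaRect(t[:,:2].astype(np.float32)))
    ft=sel(.56,.63,.21,.33,.06,.12); h,e=np.histogram(ft[:,2],bins=np.arange(.06,.12,.002)); print([(round(float(a),3),int(b)) for a,b in zip(e,h) if b])
    pl=sel(.40,.70,.13,.33,.012,.034);h,e=np.histogram(pl[:,2],bins=np.arange(.012,.034,.002)); print(h)
    bb=sel(.5,.8,-.1,.1,-.01,.014); h,e=np.histogram(bb[:,2],bins=np.arange(-.006,.014,.001)); print(h)
E
```

```text
w1.npz
rail 1440 [-0.07886278  0.2024048 ] y@.59 0.1558757557523085 0.037590458954229876 [0.41497857 0.14629484 0.03401804] [0.67376473 0.17229426 0.04045138] ((0.5444257855415344, 0.16075187921524048), (0.01023898459970951, 0.2596702575683594), 85.3392105102539)
tongue 699 [0.59370028 0.20476779 0.04464116] ((0.5950807929039001, 0.21267876029014587), (0.05658424273133278, 0.04462386295199394), 0.00671098567545414)
[(0.06, 10), (0.062, 11), (0.064, 9), (0.066, 30), (0.068, 22), (0.07, 10), (0.072, 7), (0.074, 62), (0.076, 181), (0.078, 241), (0.08, 132), (0.082, 448), (0.084, 909), (0.086, 3412), (0.088, 848), (0.09, 51), (0.092, 39), (0.094, 46), (0.096, 47), (0.098, 43), (0.1, 42), (0.102, 50), (0.104, 43), (0.106, 56), (0.108, 44), (0.11, 53), (0.112, 51), (0.114, 61), (0.116, 43)]
[    0     0     1   636 23221 10781   225   314   212   624]
[    0     0     1   167  2844 10760  7708  1183    50    28    24    36
   250   887   660    97     7     4    10]
w2.npz
rail 2170 [-0.07856849  0.2005307 ] y@.59 0.1541752846310967 0.03701541356270753 [0.41390244 0.14520332 0.03400043] [0
[... 157 characters left out ...]
88939 0.21575368 0.04420648] ((0.594748854637146, 0.2122894525527954), (0.067917101085186, 0.045278459787368774), 0.15930335223674774)
[(0.06, 53), (0.062, 40), (0.064, 48), (0.066, 46), (0.068, 59), (0.07, 49), (0.072, 91), (0.074, 54), (0.076, 173), (0.078, 270), (0.08, 200), (0.082, 268), (0.084, 258), (0.086, 918), (0.088, 106), (0.09, 83), (0.092, 107), (0.094, 103), (0.096, 85), (0.098, 112), (0.1, 103), (0.102, 91), (0.104, 106), (0.106, 112), (0.108, 106), (0.11, 91), (0.112, 118), (0.114, 117), (0.116, 99)]
[  542   553   561   639 10409  1177   793   852   875  1131]
[    0     0     7   565 10410 24982  7647   341    75    71    56   136
   903  2028   787    86    52    61    53]
```

```bash
python3 - <<'E'
from h import *
yaw=-.0787; c,s=np.cos(yaw),np.sin(yaw); R2=np.array([[c,-s],[s,c]])
for f in ("w1.npz","w2.npz"):
    p=dict(np.load(f)); C=cloud(p); L=C.copy(); L[...,:2]=(C[...,:2]-[.592,.222])@R2   # local
    X=L.reshape(-1,3)
    def sel(x0,x1,y0,y1,z0,z1):
        return X[(X[:,0]>x0)&(X[:,0]<x1)&(X[:,1]>y0)&(X[:,1]<y1)&(X[:,2]>z0)&(X[:,2]<z1)]
    t=sel(-.03,.03,-.033,-.018,.041,.049); print(f,"tongue z",np.median(t[:,2]),"x",np.percentile(t[:,0],[1,5,50,95,99]).round(4))
    t=sel(-.010,.010,-.06,.0,.041,.048); print(" tongue y",np.percentile(t[:,1],[0,1,3,50,99]).round(4))
    # profile along y of z at centre
    for y in np.arange(-.05,.075,.005):
        q=X[(abs(X[:,0])<.012)&(abs(X[:,1]-y)<.0025)&(X[:,2]>.01)]
        if len(q)>3: print(round(y,3),np.percentile(q[:,2],[10,50,90]).round(4),end="; ")
    print()
    ft=sel(-.03,.03,.01,.04,.0855,.095); print(" foot x",np.percentile(ft[:,0],[1,5,50,95,99]).round(4), np.median(ft[:,2]))
    r=sel(-.2,.1,-.10,-.05,.034,.042); print(" rail y",np.percentile(r[:,1],[5,50,95]).round(4))
    k=sel(-.16,-.05,-.08,-.02,.12,.14); print(" knob",len(k),k.min(0).round(4) if len(k) else"",k.max(0).round(4) if len(k) else "")
E
```

```text
w1.npz tongue z 0.044680005093249646 x [-0.0098 -0.0088  0.0029  0.0137  0.0147]
 tongue y [-0.0305 -0.0299 -0.0297 -0.0187 -0.0071]
-0.05 [0.0206 0.0217 0.0227]; -0.045 [0.0209 0.0217 0.0225]; -0.04 [0.0207 0.0216 0.0228]; -0.035 [0.0211 0.0218 0.0228]; -0.03 [0.0434 0.0445 0.0454]; -0.025 [0.0448 0.3143 0.3257]; -0.02 [0.3176 0.3254 0.3319]; -0.015 [0.0457 0.3379 0.34  ]; -0.01 [0.0444 0.3381 0.3406]; -0.005 [0.044  0.0446 0.0452]; -0.0 [0.0783 0.0799 0.081 ]; 0.005 [0.0759 0.0775 0.0791]; 0.01 [0.0757 0.0872 0.0882]; 0.015 [0.0865 0.0874 0.0882]; 0.02 [0.0866 0.0874 0.0883]; 0.025 [0.0865 0.0874 0.0884]; 0.03 [0.0867 0.0875 0.0885]; 0.035 [0.0864 0.0874 0.0882]; 0.04 [0.0879 0.3825 0.3825]; 0.045 [0.0864 0.0874 0.0883]; 0.05 [0.0863 0.0873 0.0882]; 0.055 [0.0865 0.0874 0.0883]; 0.06 [0.0865 0.0874 0.0884]; 0.065 [0.0865 0.0873 0.0883]; 0.07 [0.0863 0.0872 0.0882]; 
 foot x [-0.0235 -0.0144  0.0022  0.0187  0.0202] 0.08738127223296226
 rail y [-0.0692 -0.0658 -0.0614]
 knob 547 [-0.113  -0.0485  0.1201] [-0.095  -0.0322  0.1297]
w2.npz tongue z 0.04410359370104531 x [-0.011  -0.01 
[... 229 characters left out ...]
; -0.015 [0.0439 0.0443 0.0448]; -0.01 [0.0438 0.0442 0.0447]; -0.005 [0.0438 0.0442 0.0784]; -0.0 [0.0442 0.078  0.0805]; 0.005 [0.044  0.0444 0.0729]; 0.01 [0.0445 0.0815 0.0867]; 0.015 [0.0438 0.0447 0.0872]; 0.02 [0.0441 0.0449 0.0874]; 0.025 [0.044  0.0448 0.0874]; 0.03 [0.044  0.045  0.0872]; 0.035 [0.0439 0.0865 0.0872]; 0.04 [0.0438 0.0444 0.0872]; 0.045 [0.044  0.0468 0.0871]; 0.05 [0.0443 0.0485 0.0871]; 0.055 [0.0866 0.0869 0.0874]; 0.06 [0.0867 0.087  0.0872]; 0.065 [0.0866 0.087  0.0874]; 0.07 [0.0868 0.087  0.0873]; 
 foot x [-0.0156 -0.0142  0.0013  0.018   0.0192] 0.087003912836336
 rail y [-0.0702 -0.0684 -0.0609]
 knob 282 [-0.1135 -0.05    0.12  ] [-0.0954 -0.035   0.1278]
```

```bash
cat >> h.py <<'E'
YAW=-.0787
_c,_s=np.cos(YAW),np.sin(YAW); RZ=np.array([[_c,-_s,0],[_s,_c,0],[0,0,1]])
P0=np.array([.592,.222,0.045])+RZ@np.array([.0021,.0095,0])
def pk(x,y,z): return P0+RZ@np.array([x,y,z])   # pocket frame -> world
def toolR(ang):  # tool down, tool x at world angle ang
    return np.stack([[np.cos(ang),np.sin(ang),0],[np.sin(ang),-np.cos(ang),0],[0,0,-1.]],1)
def find_plate(p,xy,rad=.075,zlo=.0045,zhi=.013):
    C=cloud(p); px=p["pixels"].astype(int); sat=px.max(2)-px.min(2)
    m=(C[...,2]>zlo)&(C[...,2]<zhi)&(np.hypot(C[...,0]-xy[0],C[...,1]-xy[1])<rad)&(sat<40)&(px.max(2)>90)
    m=cv2.morphologyEx(m.astype(np.uint8),cv2.MORPH_CLOSE,np.ones((9,9)))
    m=cv2.morphologyEx(m,cv2.MORPH_OPEN,np.ones((5,5)))
    n,l,st,ce=cv2.connectedComponentsWithStats(m)
    if n<2: return None
    i=1+np.argmax(st[1:,4]); 
    cs,_=cv2.findContours((l==i).astype(np.uint8),cv2.RETR_EXTERNAL,cv2.CHAIN_APPROX_NONE)
    c=max(cs,key=cv2.contourArea)[:,0]
    W=np.array([deproj(p,u,v,z=.008)[:2] for u,v in c])
    o=W.mean(0); (cx,cy),(w,h),a=cv2.minAreaRect(((W-o)*1000).astype(np.float32))
    a=np.radians(a); 
    if w<h: a+=np.pi/2; w,h=h,w
    a=(a+np.pi/2)%np.pi-np.pi/2
    return np.array([cx,cy])/1000+o,a,(w,h)   # a: long-axis angle
E
python3 - <<'E'
from h import *
print(pk(0,0,0))
ctrl.move_ptp([.59,-.02,.25],downf(0))
p=imaging.read_camera("wrist"); save(p,"d1",sc=1.25)
print(find_plate(p,[.5975,.0074]))
t=imaging.read_camera("top")
for xy in ([.5975,.0074],[.44,.006],[.475,-.24],[.605,-.23]): print(find_plate(t,xy))
print(get_state()["t"])
E
```

```text
[0.59484038 0.2313055  0.045     ]
(array([0.60046181, 0.00605012]), np.float64(-1.4506146578604002), (79.65419006347656, 39.84061813354492))
None
None
(array([ 0.47567809, -0.2384136 ]), np.float64(1.2604818671016647), (80.81475830078125, 42.84398651123047))
(array([ 0.60072016, -0.2267908 ]), np.float64(-1.3346277006693743), (86.35354614257812, 40.347747802734375))
9.925
```

View pics/d1.png

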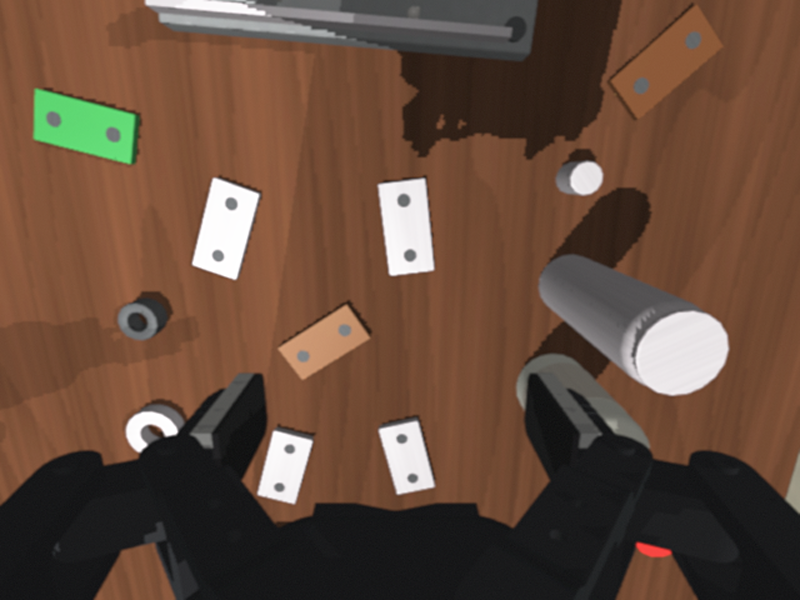

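```bash
python3 - <<'E'
from h import *
t=imaging.read_camera("top")
C=cloud(t)
for n in ["spray","oil","socket","nut","bearing","tray_in"]:
    for r in imaging.silhouettes(n,t)[:1]:
        q=C[r["region"]]; q=q[q[:,2]>.01]; print(n,round(r["conf"],2),np.percentile(q,5,axis=0).round(3),np.percentile(q,95,axis=0).round(3))
E
```

```text
spray 0.62 [0.457 0.182 0.038] [0.507 0.193 0.13 ]
oil 0.47 [ 0.71  -0.175  0.072] [ 0.749 -0.146  0.193]
socket 0.32 [ 0.579 -0.259  0.01 ] [ 0.617 -0.188  0.015]
bearing 0.74 [0.299 0.429 0.014] [0.365 0.502 0.087]
tray_in 0.73 [ 0.381 -0.45   0.01 ] [ 0.579 -0.317  0.027]
```

```bash
cat >> h.py <<'E'
def grasp(xy,a,off=-.024,zhov=.06,ang=None,dz=.002,width=.056,F=60):
    """grip plate (centre xy, tool x angle ang) at off along tool x from centre; returns z_g"""
    R=toolR(a); d=R[:2,0]; g=np.array(xy)+off*d
    gripper_to(width)
    ctrl.move_ptp([g[0],g[1],zhov],R)
    ctrl.move_l([g[0],g[1],.008],vel=.15)
    hit=ctrl.move_l([g[0],g[1],-.008],vel=.03,stop_force=4)
    z=get_state()["tool_pos"][2]
    zg=z+dz
    ctrl.move_l([g[0],g[1],zg],vel=.03)
    gripper_to(.0,grasp_force=F)
    s=get_state(); print("touch",hit,z.round(4),"zg",s["tool_pos"][2].round(4),"w",s["width"].round(4),"F",s["contact_force"].round(1))
    return s["tool_pos"][2]
E
python3 - <<'E'
from h import *
t=imaging.read_camera("top")
print("can",deproj(t,343,174,z=.17),deproj(t,341,197,z=0),"sock",deproj(t,311,195,z=.035), "bottle",deproj(t,381,175,z=.19))
xy=np.array([.60046,.00605]); a=-1.4506+np.pi
a=a if a<2.4 else a; print(np.degrees(a))
zg=grasp(xy,a)
ctrl.move_l(get_state()["tool_pos"]+[0,0,.08],vel=.2)
s=get_state(); print(s["width"],s["t"],zg)
p=imaging.read_camera("wrist"); save(p,"e1",sc=1.25)
open("zg","w").write(str(zg))
E
```

```text
can [ 0.75040247 -0.045496    0.17      ] [ 0.73735373 -0.04836618  0.        ] sock [0.7353812  0.04654807 0.035     ] bottle [ 0.73694754 -0.14835135  0.19      ]
96.88674223832278Traceback (most recent call last):
  File "<stdin>", line 6, in <module>
  File "h.py", line 65, in grasp
    s=get_state(); print("touch",hit,z.round(4),"zg",s["tool_pos"][2].round(4),"w",s["width"].round(4),"F",s["contact_force"].round(1))
                                                                                   ^^^^^^^^^^^^^^^^
AttributeError: 'float' object has no attribute 'round'
```

```bash
sed -i 's/s\["width"\].round(4)/round(s["width"],4)/; s/z.round(4),"zg"/round(float(z),4),"zg"/' h.py
python3 - <<'E'
from h import *
s=get_state(); print(s["tool_pos"],s["width"],s["contact_force"],s["t"])
zg=s["tool_pos"][2]
open("zg","w").write(str(zg))
ctrl.move_l(s["tool_pos"]+[0,0,.08],vel=.2)
p=imaging.read_camera("wrist"); save(p,"e1",sc=1.25)
print(get_state()["width"])
E
```

```text
[ 0.60396154 -0.01788339 -0.00106387] 0.03834775424228665 [-1.56324228 -0.8956178  12.63704718] 13.0167
0.03833925255080687
```

View pics/e1.png

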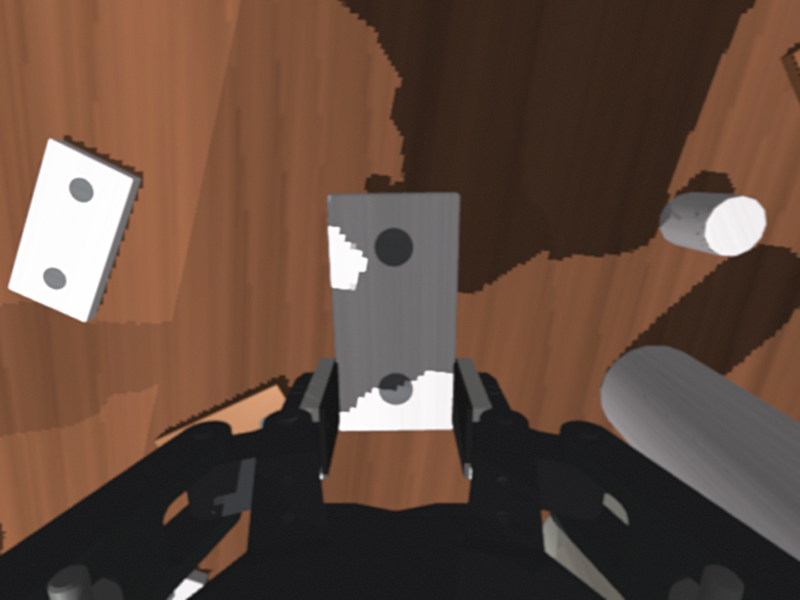

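```bash
cat >> h.py <<'E'
def inhand(p,s=None,save_=None):
    """plate top in tool frame: plane fit and extents along tool x,y"""
    s=s or get_state(); C=cloud(p); R=s["tcp_rot"]; L=(C-s["tool_pos"])@R
    px=p["pixels"].astype(int); sat=px.max(2)-px.min(2)
    m=(L[...,0]>-.02)&(L[...,0]<.09)&(abs(L[...,1])<.03)&(L[...,2]>-.03)&(L[...,2]<.02)&(sat<40)
    c=m&(abs(L[...,1])<.015)&(L[...,0]>.02)&(L[...,0]<.06)
    if c.sum()<200: return None
    q=L[c]; A=np.c_[q[:,0],q[:,1],np.ones(len(q))]; k,*_=np.linalg.lstsq(A,q[:,2],rcond=None)
    zc=k[0]*L[...,0]+k[1]*L[...,1]+k[2]; mm=m&(abs(L[...,2]-zc)<.004)&(px.max(2)>60)
    e=L[mm]; far=np.percentile(e[abs(e[:,1])<.012][:,0],99.5); 
    f=e[(e[:,0]>.03)&(e[:,0]<.055)]; ys=np.percentile(f[:,1],[1,99])
    return dict(slope_x=round(k[0],4),slope_y=round(k[1],4),z0=round(k[2],4),far=round(far,4),near=round(np.percentile(e[abs(e[:,1])<.012][:,0],.5),4),ys=ys.round(4))
E
python3 - <<'E'
from h import *
p=imaging.read_camera("wrist"); print(inhand(p))
E
```

```text
{'slope_x': np.float64(0.0022), 'slope_y': np.float64(0.0009), 'z0': np.float64(-0.0089), 'far': np.float64(0.0643), 'near': np.float64(-0.0146), 'ys': array([-0.0193,  0.0198])}
```

```bash
cat >> h.py <<'E'
RP=downf(YAW)
def insert(n,zg,yc=-.025,lift=.001,off=-.0248,x=0.0):
    """n plates already in; plate gripped with centre at -off along tool x"""
    zb=.008*n
    ctrl.move_ptp(pk(x,-.11+off,zb+.025+zg),RP)
    ctrl.move_l(pk(x,-.075+off,zb+.012+zg),vel=.15)
    ctrl.move_l(pk(x,-.070+off,zb+.003+zg),vel=.1)
    h=ctrl.move_l(pk(x,-.045+off,zb+lift+zg),vel=.06,stop_force=10)
    s=get_state();print("at -45",h,s["contact_force"].round(1),round(s["width"],4))
    return h
def insert2(n,zg,yc=-.025,lift=.001,off=-.0248,x=0.0):
    zb=.008*n
    h=ctrl.move_l(pk(x,yc+off,zb+lift+zg),vel=.05,stop_force=12)
    s=get_state();print("in",h,RZ.T@(s["tool_pos"]-P0),s["contact_force"].round(1),round(s["width"],4),s["t"])
    return h
E
python3 - <<'E'
from h import *
zg=float(open("zg").read())
insert(0,zg)
p=imaging.read_camera("wrist"); save(p,"f1",sc=1.25); print(inhand(p))
q=imaging.read_camera("scene"); save(q,"f1s",(310,150,490,290),4.4)
E
```

```text
at -45 False [ 0.3  0.2 -1.1] 0.0379
{'slope_x': np.float64(0.0012), 'slope_y': np.float64(0.0018), 'z0': np.float64(-0.0086), 'far': np.float64(0.0552), 'near': np.float64(-0.0143), 'ys': array([-0.0192,  0.0198])}
```

View pics/f1.png

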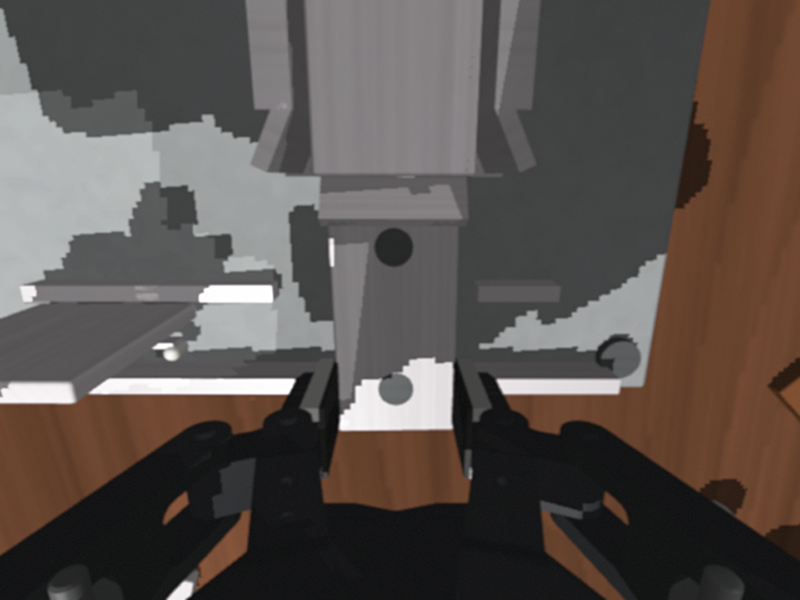

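View pics/f1s.png

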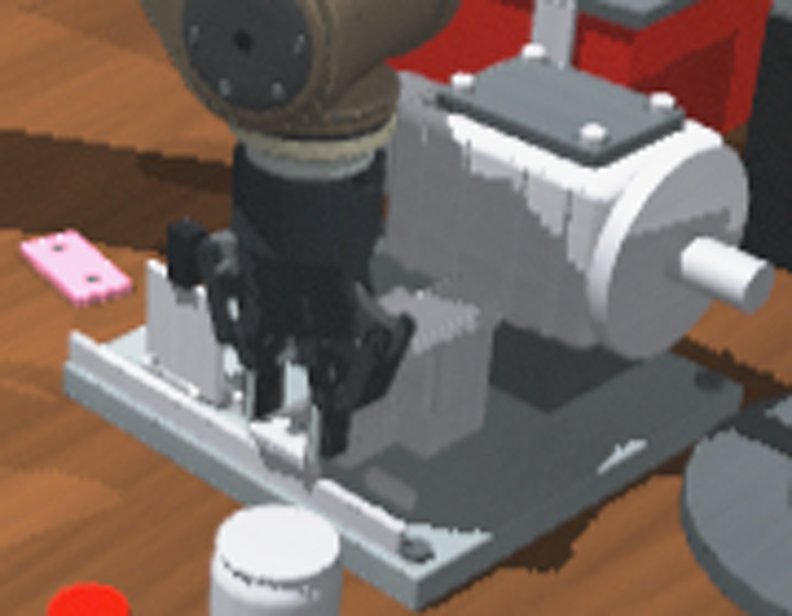

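```bash
cat >> h.py <<'E'
def release_push(n,zg,tipz=.003,x=0.0,F=15,vel=.04,ytarget=-.040):
    """lower till contact, open, back off, close, push from behind"""
    s=get_state(); pos=s["tool_pos"].copy()
    h=ctrl.move_l(pos-[0,0,.003],vel=.02,stop_force=3); print("lower",h,(get_state()["tool_pos"]-pos)[2])
    gripper_to(.052)
    pos=get_state()["tool_pos"]; 
    ctrl.move_l(pos+[0,0,.03],vel=.2)
    pp=RZ.T@(get_state()["tool_pos"]-P0)
    ctrl.move_l(pk(x,-.10,max(.008*n+.03,pp[2])),vel=.2)
    gripper_to(0.0,grasp_force=60)
    return push(n,tipz,x,F,vel)
def push(n,tipz=.003,x=0.0,F=15,vel=.04,y0=-.10,y1=-.040):
    ctrl.move_l(pk(x,y0,.008*n+tipz),vel=.15)
    h=ctrl.move_l(pk(x,y1,.008*n+tipz),vel=vel,stop_force=F)
    s=get_state(); print("push",h,(RZ.T@(s["tool_pos"]-P0)).round(4),s["contact_force"].round(1),s["t"])
    return h
E
python3 - <<'E'
from h import *
zg=float(open("zg").read())
if not insert2(0,zg): 
    release_push(0,zg)
    ctrl.move_l(pk(0,-.075,.003),vel=.1)
    p=imaging.read_camera("wrist"); save(p,"g1",sc=1.25)
E
```

```text
in False [-0.00012321 -0.04953576 -0.00010632] [-0.3 -0.5 -1.4] 0.0376 16.0833
lower True -0.0011858801001478209
push True [-0.0001 -0.0502  0.0029] [-0.6 -6.4  5.3] 19.3083
```

View pics/g1.png

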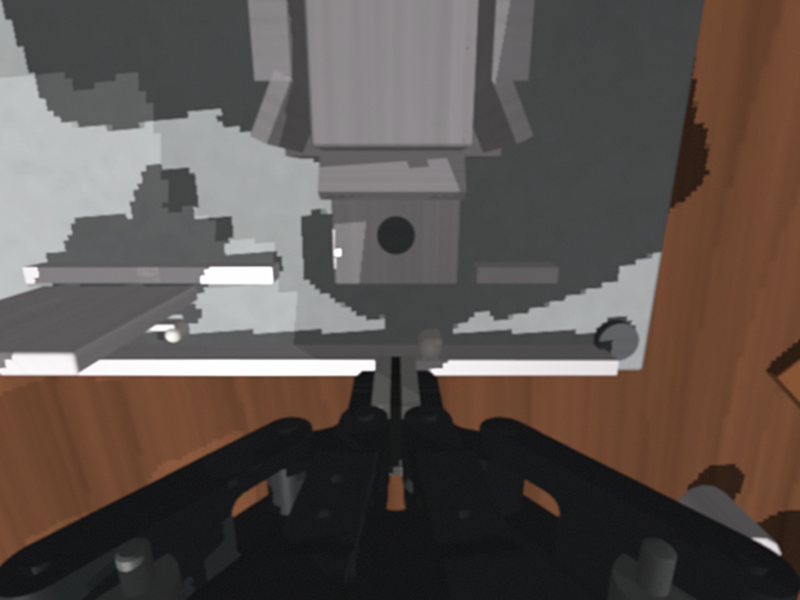

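```bash
python3 - <<'E'
from h import *
ctrl.move_l(pk(0,-.10,.06),vel=.2)
gripper_to(.056)
ctrl.move_ptp([.46,-.02,.2],downf(0))
p=imaging.read_camera("wrist"); save(p,"h1",sc=1.25)
print(find_plate(p,[.44,.006]),get_state()["t"])
E
```

```text
(array([0.4413479 , 0.00476411]), np.float64(1.2215973183415265), (79.76072692871094, 39.80207824707031)) 21.7167
```

View pics/h1.png

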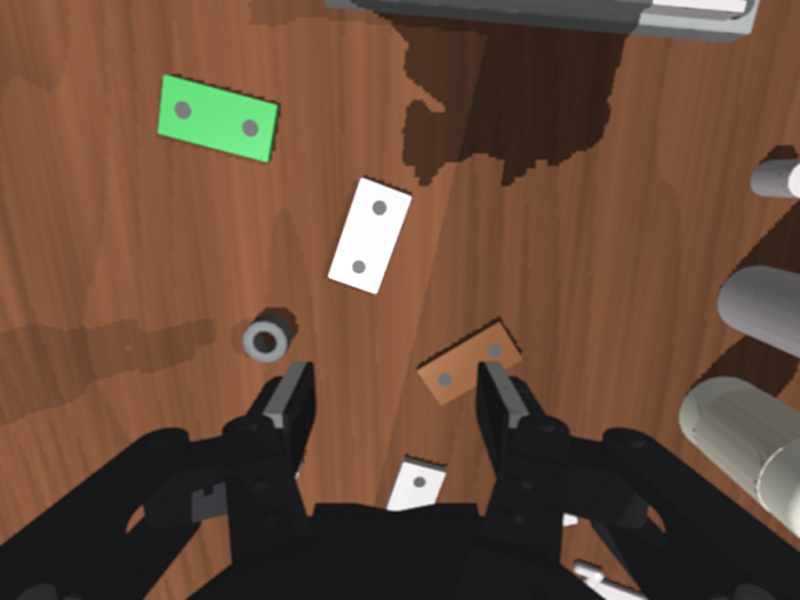

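```bash
python3 - <<'E'
from h import *
zg=grasp([.44135,.00476],1.2216,dz=.0042)
open("zg","w").write(str(zg))
ctrl.move_l(get_state()["tool_pos"]+[0,0,.08],vel=.2)
p=imaging.read_camera("wrist"); save(p,"i1",sc=1.25); print(inhand(p),zg)
insert(1,zg,lift=.001)
p=imaging.read_camera("wrist"); save(p,"i2",sc=1.25); print(inhand(p))
E
```

```text
touch True -0.0042 zg 0.0003 w 0.0384 F [-0.6  0.2  8.5]
{'slope_x': np.float64(0.0021), 'slope_y': np.float64(-0.0028), 'z0': np.float64(-0.0078), 'far': np.float64(0.064), 'near': np.float64(-0.015), 'ys': array([-0.0188,  0.0202])} 0.00026357413023463117
at -45 False [-0.6  0.1 -1.2] 0.0381
{'slope_x': np.float64(-0.1625), 'slope_y': np.float64(-0.0019), 'z0': np.float64(-0.0017), 'far': np.float64(0.0562), 'near': np.float64(0.0061), 'ys': array([-0.0192,  0.0198])}
```

View pics/i2.png

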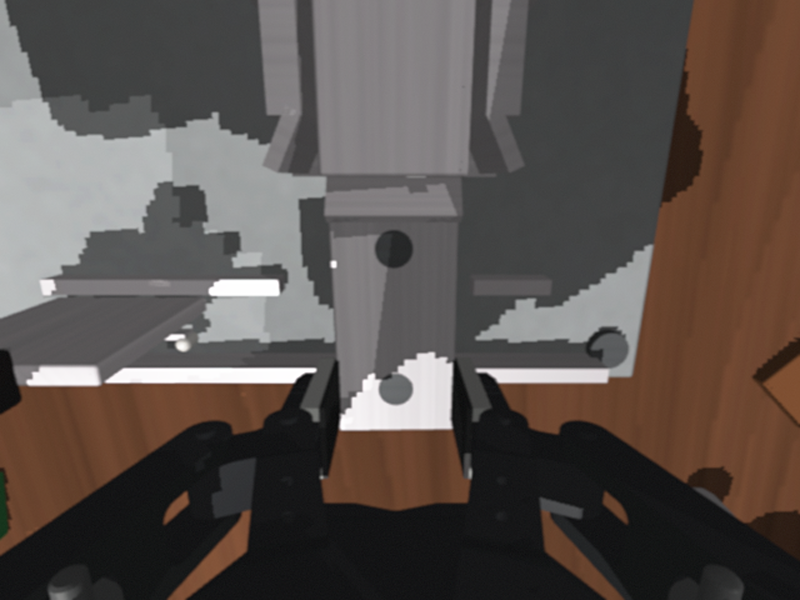

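```bash
python3 - <<'E'
from h import *
zg=float(open("zg").read())
if not insert2(1,zg): 
    release_push(1,zg)
    ctrl.move_l(pk(0,-.075,.011),vel=.1)
    p=imaging.read_camera("wrist"); save(p,"j1",sc=1.25)
E
```

```text
in False [-0.00010416 -0.04956826  0.00920599] [-0.   0.1 -0.2] 0.0381 27.3083
lower True -0.0011457502464303077
push True [-0.0001 -0.0501  0.0109] [ 0.3 -6.   4.9] 30.5333
```

View pics/j1.png

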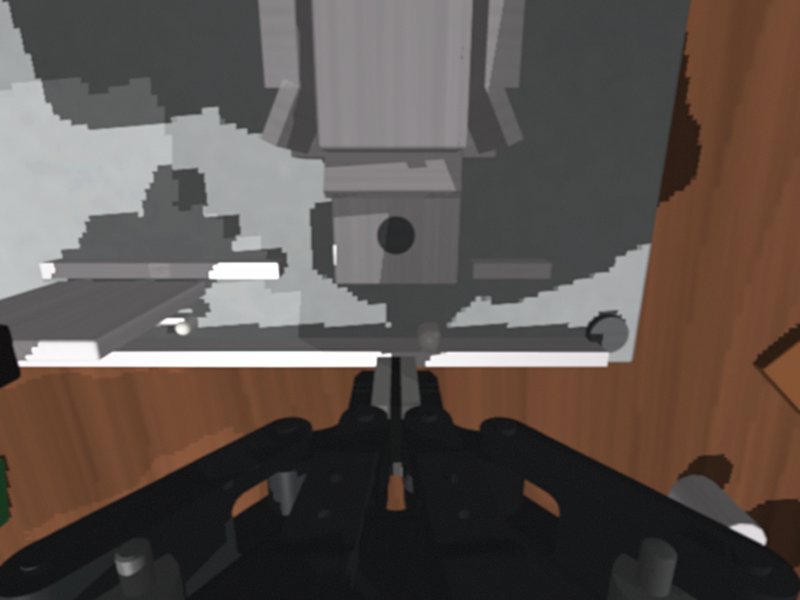

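```bash
python3 - <<'E'
from h import *
ctrl.move_l(pk(0,-.10,.06),vel=.2)
gripper_to(.056)
ctrl.move_ptp([.54,-.27,.22],downf(0))
p=imaging.read_camera("wrist"); save(p,"k1",sc=1.25)
print(find_plate(p,[.475,-.238]),find_plate(p,[.602,-.228]),get_state()["t"])
E
```

```text
(array([ 0.47647436, -0.238381  ]), np.float64(1.2756473710871754), (79.74380493164062, 40.094818115234375)) (array([ 0.60189542, -0.22709584]), np.float64(-1.3303700384556372), (79.70609283447266, 40.149139404296875)) 33.575
```

View pics/k1.png

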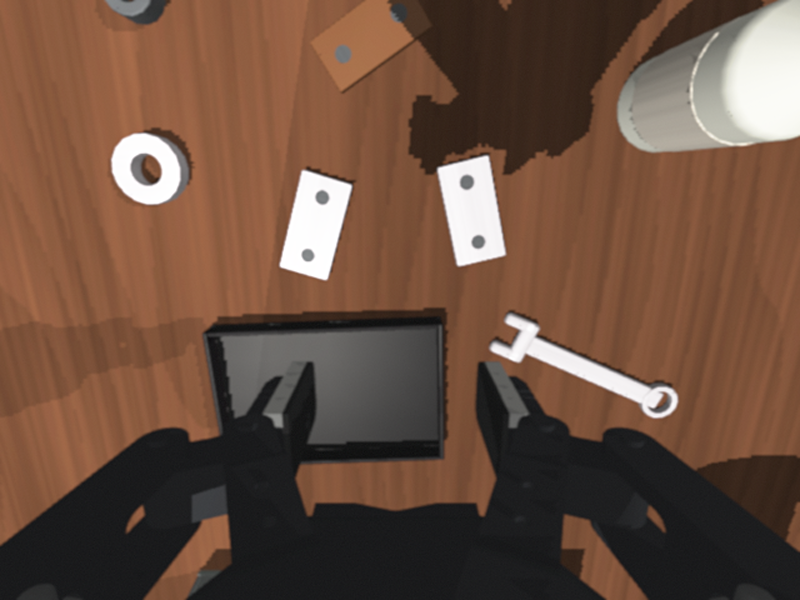

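```bash
python3 - <<'E'
from h import *
zg=grasp([.4765,-.2384],1.2756,dz=.0062)
open("zg","w").write(str(zg))
ctrl.move_l(get_state()["tool_pos"]+[0,0,.08],vel=.2)
p=imaging.read_camera("wrist"); save(p,"l1",sc=1.25); print(inhand(p),zg)
insert(2,zg,lift=.0008)
p=imaging.read_camera("wrist"); save(p,"l2",sc=1.25)
q=imaging.read_camera("scene"); save(q,"l2s",(310,150,490,290),4.4)
print(get_state()["t"])
E
```

```text
touch True -0.0041 zg 0.0024 w 0.0373 F [-2.   1.1  8.6]
{'slope_x': np.float64(0.0041), 'slope_y': np.float64(-0.0016), 'z0': np.float64(-0.0057), 'far': np.float64(0.0638), 'near': np.float64(-0.0151), 'ys': array([-0.019,  0.02 ])} 0.0024376797108362387
at -45 False [-0.1  0.  -1.3] 0.0374
39.475
```

View pics/l2.png

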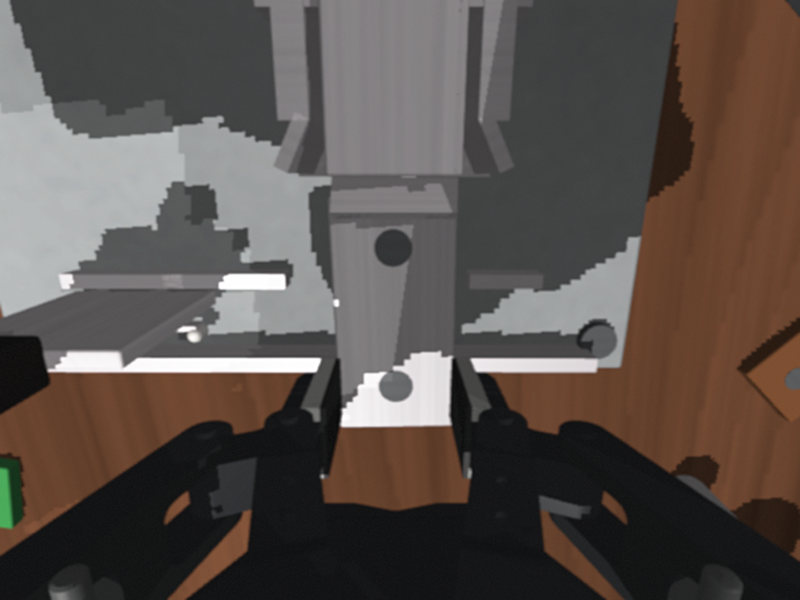

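View pics/l2s.png

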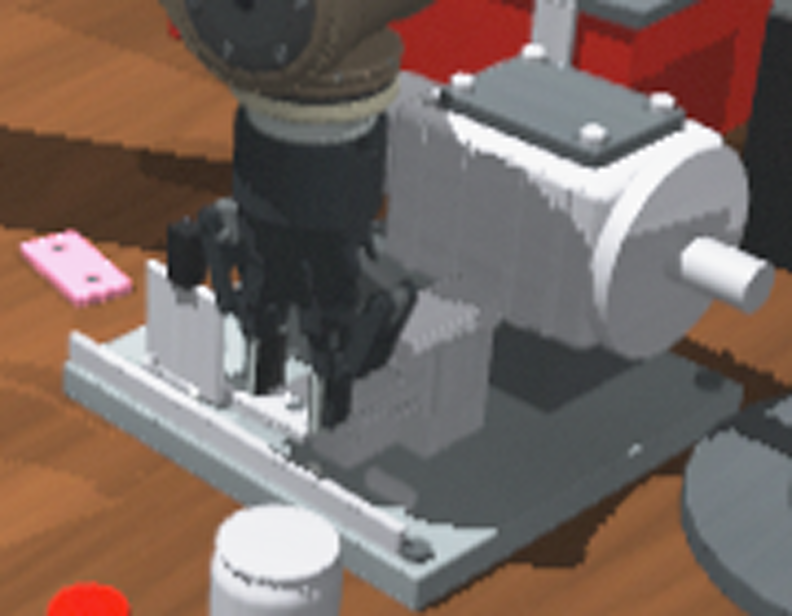

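```bash
python3 - <<'E'
from h import *
zg=float(open("zg").read())
s=get_state(); z0=s["tool_pos"][2]
h=ctrl.move_l(s["tool_pos"]-[0,0,.003],vel=.015,stop_force=2.5)
s=get_state(); print("touch",h,s["tool_pos"][2]-z0,s["contact_force"].round(1))
lift=(s["tool_pos"][2]-.045-.016-zg); print("lift",lift)
h=insert2(2,zg,yc=-.031,lift=lift+.0002)
p=imaging.read_camera("wrist"); save(p,"m1",sc=1.25)
E
```

```text
touch True -0.0015725263971684555 [-0.3 -0.4  4.3]
lift -0.0007598316566649228
in False [ 0.00023961 -0.05511248  0.01814816] [1.2 3.3 4.6] 0.0377 40.1167
```

```bash
python3 - <<'E'
from h import *
zg=float(open("zg").read())
gripper_to(.052)
pos=get_state()["tool_pos"]; ctrl.move_l(pos+[0,0,.03],vel=.2)
p=imaging.read_camera("wrist"); save(p,"n1",sc=1.25)
ctrl.move_l(pk(0,-.11,.05),vel=.2)
gripper_to(0.0,grasp_force=60)
push(2,.003,F=15,y0=-.105)
ctrl.move_l(pk(0,-.075,.019),vel=.1)
p=imaging.read_camera("wrist"); save(p,"n2",sc=1.25)
E
```

```text
push True [-0.0001 -0.0501  0.0189] [-0.2 -5.8  4.2] 43.3833
```

View pics/n2.png

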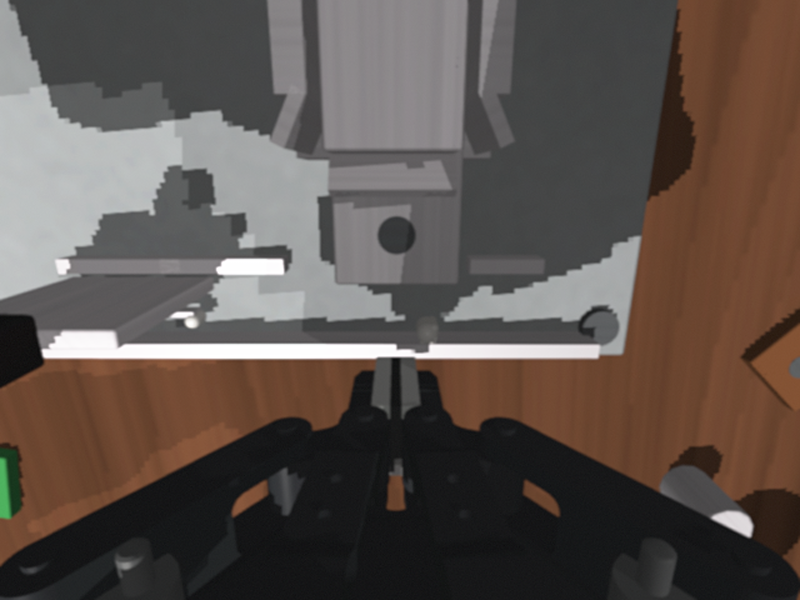

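```bash
python3 - <<'E'
from h import *
ctrl.move_l(pk(0,-.095,.019),vel=.1)
push(0,.001,F=18,y0=-.095)
ctrl.move_l(pk(0,-.10,.001),vel=.1)
ctrl.move_l(pk(0,-.12,.09),vel=.25)
ctrl.move_ptp([.575,.05,.14],tilt(np.radians(55),YAW))
p=imaging.read_camera("wrist"); dump(p,"w3.npz"); save(p,"o1",(220,110,420,260),4)
print(get_state()["t"])
E
```

```text
push True [-0.0001 -0.0503  0.0008] [ 0.8 -4.6  3.9] 45.4917
48.475
```

View pics/o1.png

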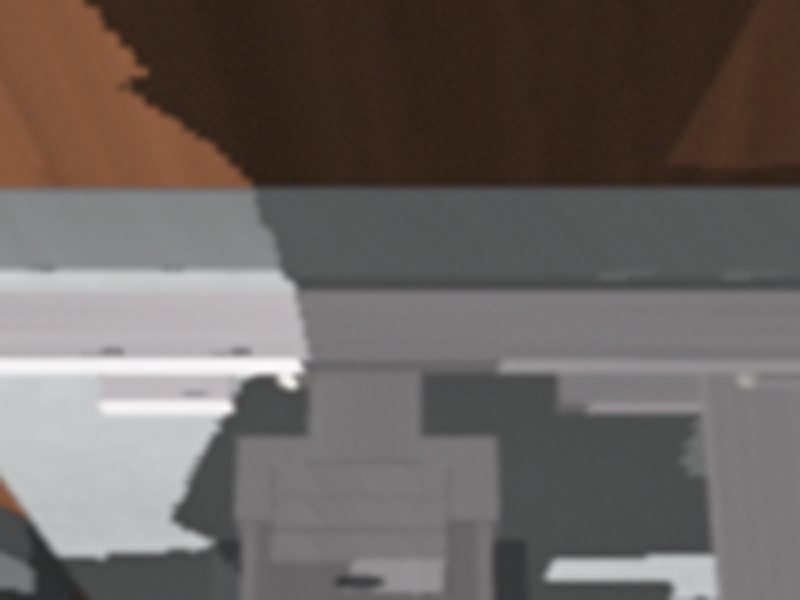

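```bash
python3 - <<'E'
from h import *
p=dict(np.load("w3.npz")); save(p,"o2",(220,200,420,350),4)
C=cloud(p); L=(C-P0)@RZ; X=L.reshape(-1,3)
for y in np.arange(-.05,.075,.005):
    q=X[(abs(X[:,0])<.012)&(abs(X[:,1]-y)<.0025)&(X[:,2]>-.03)]
    if len(q)>3: print(round(y,3),len(q),np.percentile(q[:,2],[5,50,95]).round(4),end="; ")
f=X[(abs(X[:,0])<.015)&(X[:,1]>-.045)&(X[:,1]<-.035)&(X[:,2]>.001)&(X[:,2]<.024)]
for a in range(3):
    g=f[(f[:,2]>.001+.008*a)&(f[:,2]<.007+.008*a)]; print("\nfront y",a,len(g),np.median(g[:,1]).round(4))
E
```

```text
-0.04 1238 [-0.021   0.0011  0.0218]; -0.035 46 [0.023  0.0233 0.0235]; -0.03 36 [0.023  0.0235 0.0238]; -0.025 41 [0.023  0.0233 0.0238]; -0.02 32 [0.0229 0.0234 0.0237]; -0.015 45 [0.023  0.0232 0.0235]; -0.01 166 [0.0232 0.0326 0.0352]; -0.005 77 [0.0231 0.0234 0.0295]; -0.0 294 [0.0233 0.0365 0.0417]; 0.005 24 [0.0418 0.0421 0.0423]; 0.01 24 [0.0418 0.042  0.0422]; 0.015 25 [0.0418 0.0421 0.0422]; 0.02 18 [0.0419 0.042  0.0421]; 
front y 0 211 -0.0399

front y 1 215 -0.0398

front y 2 208 -0.0399
```

View pics/o2.png

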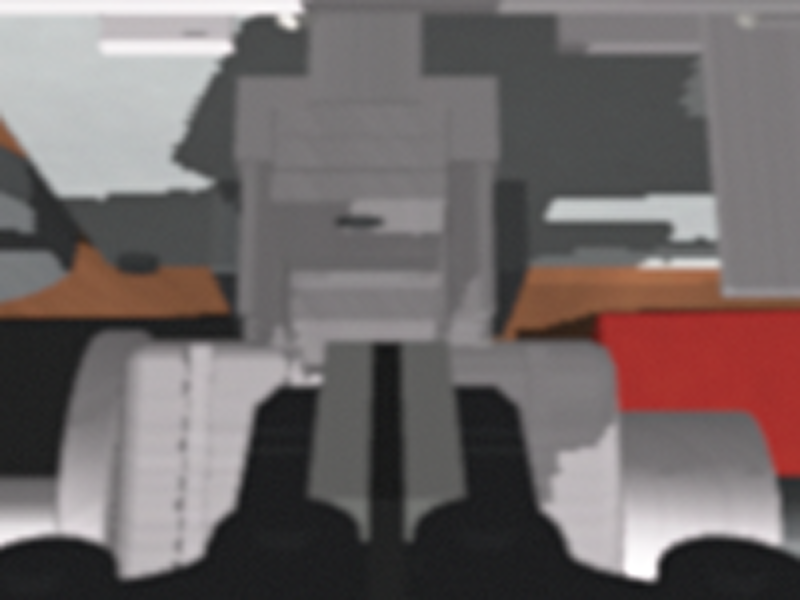

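```bash
python3 - <<'E'
from h import *
gripper_to(.05)
ctrl.move_l([.53,.02,.22],vel=.3)
ctrl.move_ptp(pk(-.1065,-.085,.16),RP)
p=imaging.read_camera("wrist"); save(p,"q0",sc=1.25)
L=(cloud(p)-P0)@RZ; X=L.reshape(-1,3); k=X[(X[:,0]>-.15)&(X[:,0]<-.06)&(abs(X[:,1]+.05)<.03)&(X[:,2]>.076)&(X[:,2]<.09)]
print(len(k),np.percentile(k,[1,99],axis=0).round(4), get_state()["t"])
E
```

```text
731 [[-0.1155 -0.0573  0.0773]
 [-0.0977 -0.042   0.0839]] 51.275
```

View pics/q0.png

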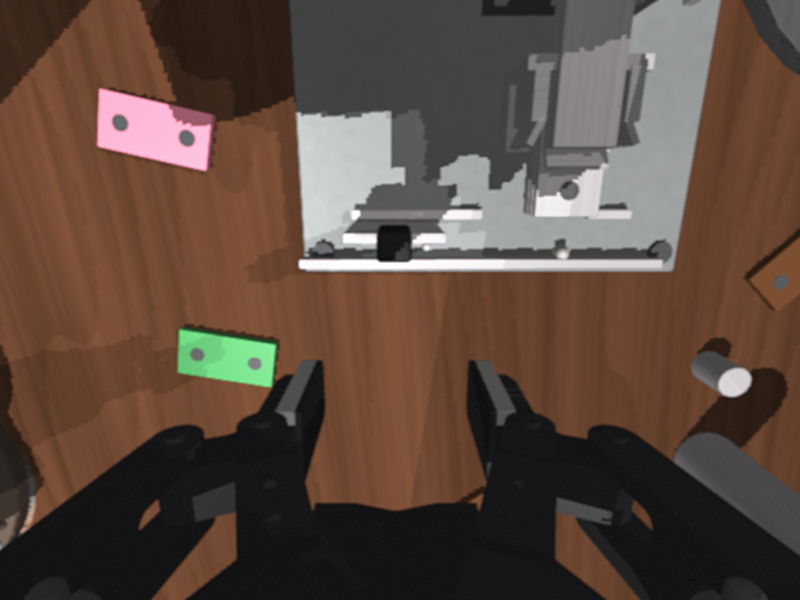

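```bash
python3 - <<'E'
from h import *
kx,ky=-.1066,-.0498
ctrl.move_l(pk(kx,ky,.10),vel=.2)
h=ctrl.move_l(pk(kx,ky,.053),vel=.1,stop_force=6); print("down",h)
gripper_to(0.0,grasp_force=40)
s=get_state(); print("grip",round(s["width"],4),(RZ.T@(s["tool_pos"]-P0)).round(4),s["contact_force"].round(1))
h=ctrl.move_l(pk(-.02,ky,.053),vel=.06,stop_force=20)
s=get_state(); print("mid",h,(RZ.T@(s["tool_pos"]-P0)).round(4),(RZ.T@s["contact_force"]).round(1),round(s["width"],4))
if not h:
    h=ctrl.move_l(pk(.006,ky,.053),vel=.03,stop_force=28)
    s=get_state(); print("end",h,(RZ.T@(s["tool_pos"]-P0)).round(4),(RZ.T@s["contact_force"]).round(1),round(s["width"],4),s["t"])
p=imaging.read_camera("scene"); save(p,"r1",(310,150,490,290),4.4)
p=imaging.read_camera("wrist"); save(p,"r1w",sc=1.25)
E
```

```text
down False
grip 0.0175 [-0.1064 -0.0497  0.0537] [-1.8 -1.1  6. ]
mid False [-0.0197 -0.0497  0.0537] [ 0.3 -0.9  5.2] 0.0171
end True [ 0.0003 -0.0498  0.0537] [-5.3 -0.5  8.2] 0.0173 55.1
```

View pics/r1.png

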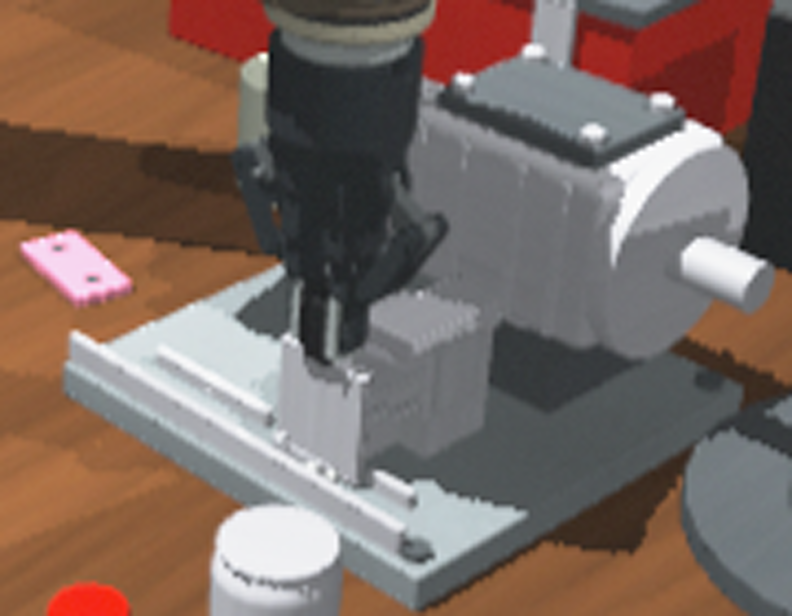

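```bash
python3 - <<'E'
from h import *
gripper_to(.05)
s=get_state(); ctrl.move_l(s["tool_pos"]+[0,0,.10],vel=.2)
ctrl.move_l(pk(0,-.085,.16),vel=.2)
p=imaging.read_camera("wrist"); save(p,"s1",sc=1.25); save(p,"s1c",(220,100,420,250),4)
L=(cloud(p)-P0)@RZ; X=L.reshape(-1,3); k=X[(abs(X[:,0])<.03)&(abs(X[:,1]+.05)<.03)&(X[:,2]>.076)&(X[:,2]<.09)]
print(len(k),np.percentile(k,[1,99],axis=0).round(4), get_state()["t"])
E
```

```text
731 [[-0.0078 -0.0574  0.0781]
 [ 0.0099 -0.042   0.084 ]] 56.6417
```

View pics/s1c.png

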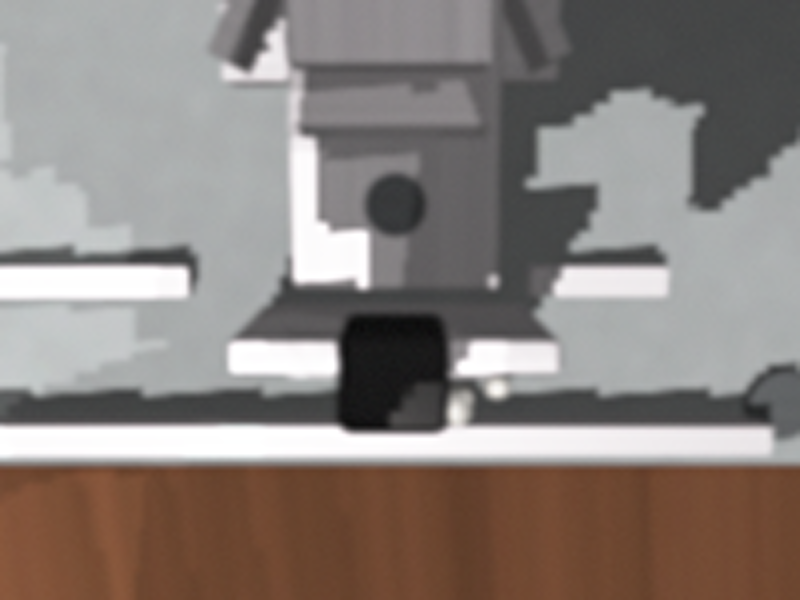

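```bash
python3 - <<'E'
from h import *
gripper_to(.056)
ctrl.move_ptp([.58,-.26,.2],downf(0))
p=imaging.read_camera("wrist"); save(p,"u1",sc=1.25)
r=find_plate(p,[.602,-.227]); print(r,get_state()["t"])
zg=None
if r and abs(r[2][0]-80)<2 and abs(r[2][1]-40)<2:
    a=r[1]+(np.pi if r[1]<0 else 0)
    zg=grasp(r[0],a,off=0,dz=.004)
    ctrl.move_l(get_state()["tool_pos"]+[0,0,.08],vel=.2)
    print(get_state()["width"],zg); open("zg","w").write(str(zg))
q=imaging.read_camera("top"); save(q,"u2",sc=1.25)
T=cloud(q); 
for r in imaging.silhouettes("tray_in",q)[:1]:
    c,_=cv2.findContours(r["region"].astype(np.uint8),0,2); c=max(c,key=cv2.contourArea)[:,0]
    W=np.array([deproj(q,u,v,z=.022)[:2] for u,v in c]); print(r["conf"],cv2.minAreaRect((W*1000).astype(np.float32)))
E
```

```text
(array([ 0.60219102, -0.22701207]), np.float64(-1.3321352315604122), (79.62210845947266, 39.82115936279297)) 58.4333
touch True -0.0041 zg 0.0001 w 0.0382 F [-1.   0.9  5. ]
0.03795407573452753 9.705439825179185e-05
0.97 ((482.7904052734375, -418.26611328125), (200.42076110839844, 65.74515533447266), 3.7369983196258545)
```

View pics/u1.png

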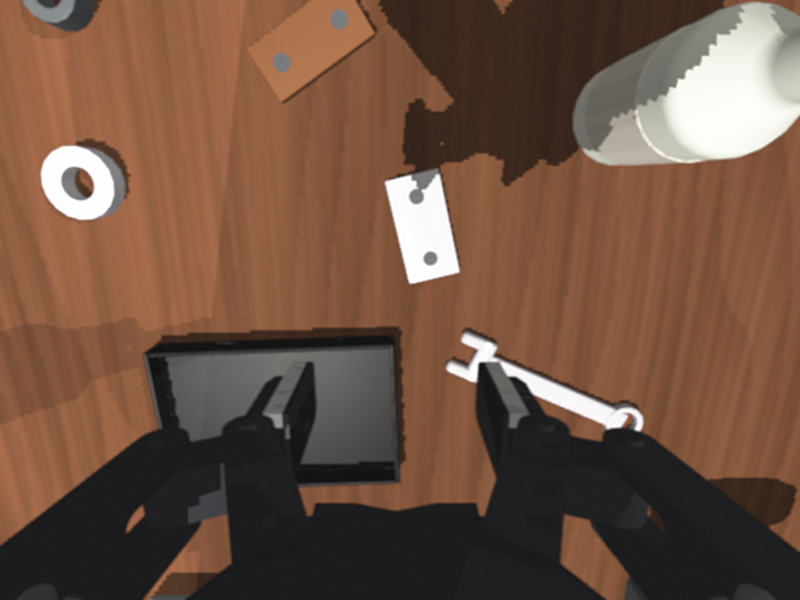

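View pics/u2.png

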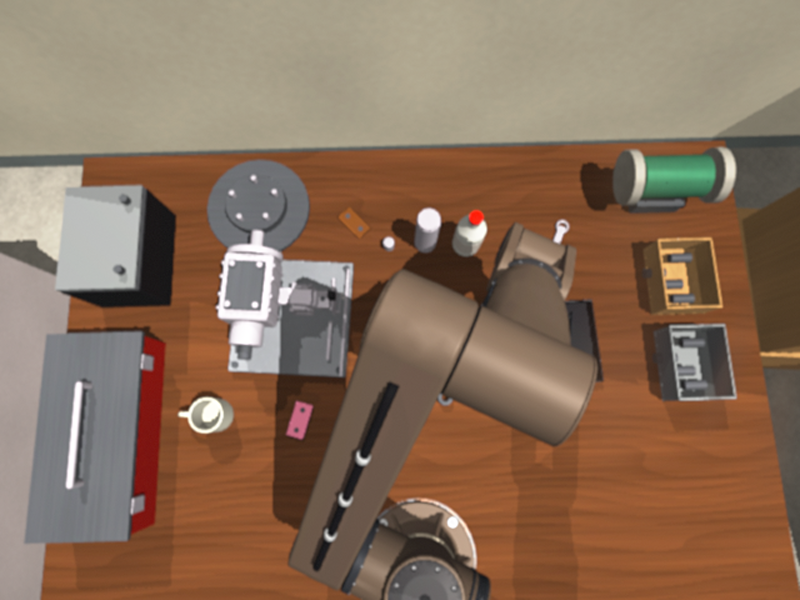

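```bash
python3 - <<'E'
from h import *
zg=float(open("zg").read()); R=toolR(np.pi/2+.065); c=[.486,-.388]
ctrl.move_ptp([*c,.09],R)
print(get_state()["width"])
h=ctrl.move_l([*c,zg+.0055],vel=.1,stop_force=6); print(h,get_state()["tool_pos"])
gripper_to(.055)
ctrl.move_l([*c,.12],vel=.2)
ctrl.move_ptp([.50,-.15,.30],downf(0))
for n,b in (("top",None),("scene",None)):
    q=imaging.read_camera(n); save(q,"v_"+n,b,1.25)
print(get_state()["t"])
ctrl.move_l([.5,-.42,.28],vel=.3)
p=imaging.read_camera("wrist"); save(p,"v_w",sc=1.25); print(find_plate(p,[.486,-.388],zlo=.008,zhi=.018))
E
```

```text
0.03795837826788312
True [ 0.48570496 -0.38725099  0.00410487]
65.45
(array([ 0.4864638 , -0.38751442]), np.float64(-1.5057010630994965), (80.50041961669922, 40.22819900512695))
```

View pics/v_top.png

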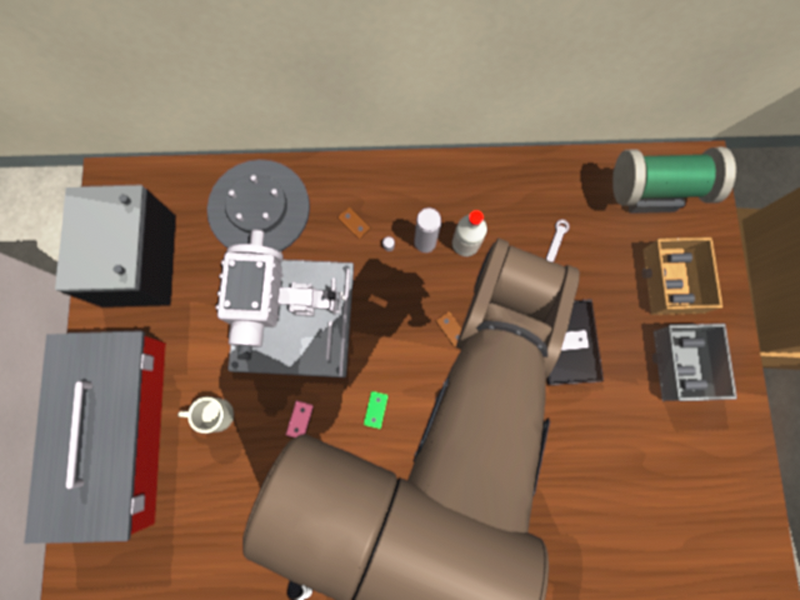

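View pics/v_scene.png

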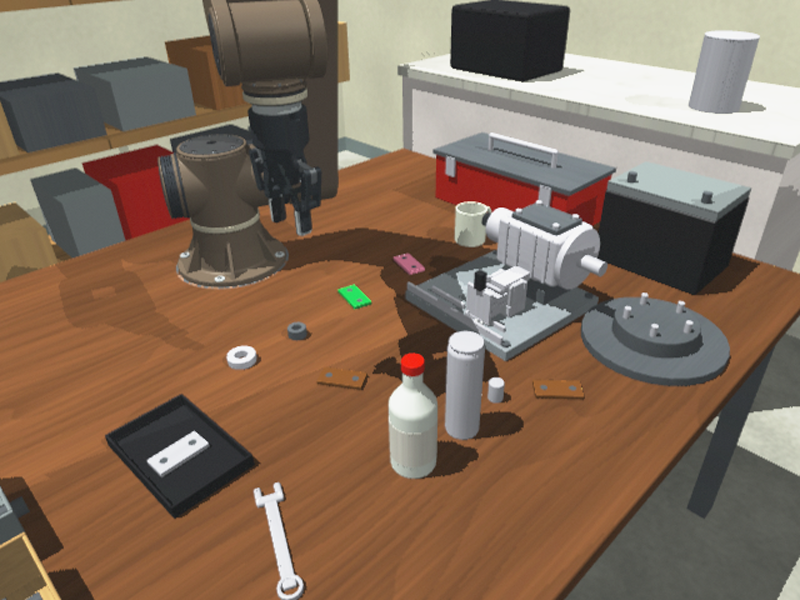

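View pics/v_w.png

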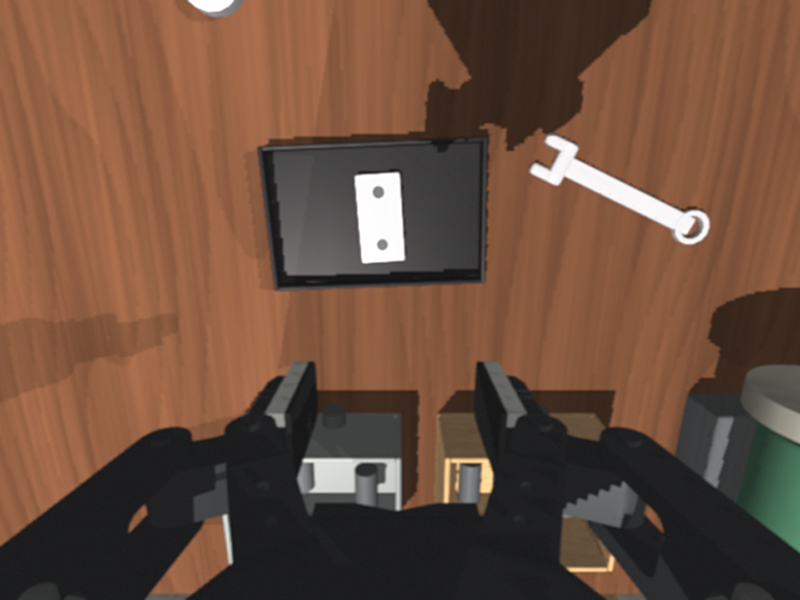

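```bash
python3 - <<'E'
from h import *
ctrl.move_ptp([.585,.0,.24],tilt(np.radians(40),YAW))
p=imaging.read_camera("wrist"); dump(p,"w4.npz")
C=cloud(p);L=(C-P0)@RZ; X=L.reshape(-1,3)
u,v=proj(p,pk(0,-.06,.0)); print(u,v)
x0=int(np.clip(u-100,0,440)); y0=int(np.clip(v-75,0,330)); save(p,"x1",(x0,y0,x0+200,y0+150),4)
k=X[(abs(X[:,0])<.03)&(abs(X[:,1]+.05)<.03)&(X[:,2]>.074)&(X[:,2]<.09)]; print("knob",np.percentile(k,[1,99],axis=0).round(4))
k=X[(abs(X[:,0])<.05)&(abs(X[:,1]+.047)<.006)&(X[:,2]>.01)&(X[:,2]<.045)]; print("plate",np.percentile(k,[1,99],axis=0).round(4))
print(get_state()["t"])
E
```

```text
324.14822424470975 209.82879470189926
knob [[-0.0075 -0.0593  0.0742]
 [ 0.0095 -0.0431  0.0827]]
plate [[-0.0289 -0.053   0.0107]
 [ 0.0303 -0.0514  0.0443]]
69.3833
```

View pics/x1.png

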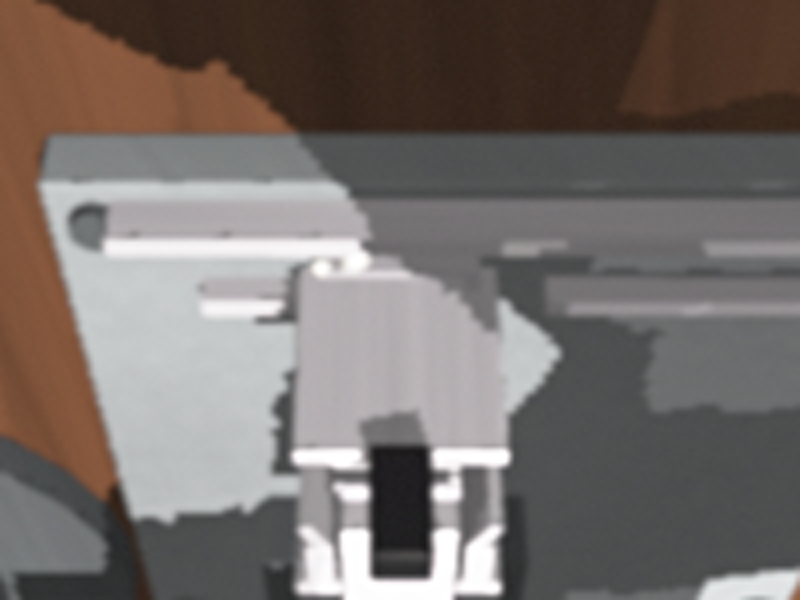

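```bash
python3 - <<'E'
from h import *
ctrl.hand_in(); print(get_state()["t"])
E
```

```text
the job is handed in; nothing more can be done
the job is handed in; nothing more can be done
```

The job is done and handed in at about 69 s of the 210 s limit. Three plates pack the gap, the cover is shut, and the one spare plate is in the tray.

- **Plates:** There were four plates. I pushed three in one at a time, then pushed on the whole stack. Every push stopped at the same depth, and the camera puts all three front edges at y ≈ −39.9 mm, where −40 mm is fully home.
- **Gap:** About 0.75 mm is left above the stack by camera depth, so another 8 mm plate cannot go in. I did not try a fourth plate physically.
- **Cover:** I slid it by the knob until it met a firm stop at about 28 N, well above the roughly 10 N the tab's ledge needs. The camera puts it at about 0.111 m, with the tab bump past the ledge. The click is judged from that force and position, since I could not read the bend of the tab directly.
- **Spare plate:** It lies flat near the middle of the black tray.
- **Other things on the bench:** The arm did not touch any of them, or the brown, green and pink look-alikes. They look unmoved in the last pictures.

No check failed or disagreed. I saw no plate knocked aside and no slip of the grip.

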